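# Seat the culture plate and shut the imager drawer

### The job

The lidded culture plate was set down out of place in the open drawer of the plate imager. Without picking it up, nudge it with the fingertips until it sits square in the corner of the drawer, against both the rear stop and the side stop; only then push the drawer fully home. Leave the bottle, the tube rack and the small dishes where they stand.

Things in the scene. Friction and masses are not known exactly. Their poses are not given: they have to be found in the camera images.
- plate: Lidded 24-well culture plate of clear plastic with 4 x 6 round wells, a rigid block 86 (x) x 128 (y) x 20 mm high, 75 to 155 g, lying loose on the drawer floor. Origin: centre of its underside; z up. The lowest 8 mm is a skirt of the full 86 x 128 mm; above it the plate is 1.5 mm narrower on every side. The lid does not come off.
- seat (a point): Where the plate's origin must end, on the drawer's floor; moves with the drawer. x points into the imager, the way the drawer shuts; z up. Seated, the plate's x and y axes lie along these. It starts within about 20 degrees of that, 20 to 56 mm off towards -x and 12 to 55 mm off towards +y, so it is pushed to +x and -y.
- side_stop (a point): Front end of the side stop's inner face, at floor level (36 mm above the bench); axes as the seat, which lies at x = +82, y = +64 mm from here. Side stop: face at y = 0 from x = 0 to +125. Rear stop: face at x = +125, y = 0 to +196. Both 13 mm high aluminium, meeting in the corner. The flat floor reaches from x = -75 (front panel) to the rear stop and to y = +196, an open edge without a wall.
- drawer (a joint): Opening of the imager's drawer in m: 0 fully shut (its panel 2 mm off the imager's front), 0.225 fully open. It starts 0.205 to 0.225 open. It slides level with about 4 N of friction, stays where it is left, and has no latch; pushing the plate hard against the rear stop moves it too.
- pull (a point): Middle of the outer edge of the drawer's pull, where to push the drawer: a grey ledge 120 mm long, 7 mm thick, sticking out 15 mm from the outside of the cream front panel, 73.5 mm above the bench. x points into the imager, the way the drawer shuts. The panel is 12 mm thick, 226 mm wide, from 12 to 78 mm above the bench.
- imager: Cream plate imager with a dark screen on its sloped front and a blue-green bar on top, fixed to the bench: 330 wide (y), 370 deep (x), 217 mm high. Origin on the bench under the middle of its front face; x points into it, the way the drawer shuts. The front face is 100 mm high; above it the front slopes back, rising 115 mm over 150 mm.
- bottle: Bystander: clear bottle, 68 mm across, 150 mm high, standing loose on the bench. Origin: centre of its underside.
- rack: Bystander: white tube rack, 100 (x) x 70 (y) mm, 78 mm high with its tubes, loose on the bench. Origin: centre of its underside.
- dishes: Bystander: two small round dishes stacked, 55 mm across, 30 mm high, loose on the bench. Origin: centre of the underside.
There are look-alikes about, which are no part of the job. Of the things like the plate, leave any that is orange; of the rest the larger one is meant.

How it is judged:
On the way, in this order (a step that is already met when the one before it is completed fails the run):
1. with the drawer still open (more than 100 mm) the plate sits square in the corner, against both stops (x of plate in the frame of seat above -0.003 m and y of plate in the frame of seat below 0.003 m and angle between the x axis of plate and the x axis of seat, either way round below 0.035 rad and value of joint drawer above 0.1 m), for 0.2 s.
2. the drawer is fully home (value of joint drawer below 0.004 m), for 0.2 s.
At the end, for the whole second after the job is handed in: The drawer is shut to within 4 mm, and in it the plate lies flat and at rest in the corner: within 3.5 mm of both stops and within 2 degrees of square (x of plate in the frame of seat between -0.0035 and 0.003 m and y of plate in the frame of seat between -0.003 and 0.0035 m and z of plate in the frame of seat between -0.003 and 0.003 m and angle between the x axis of plate and the x axis of seat, either way round below 0.035 rad and value of joint drawer below 0.004 m and linear speed of plate below 0.02 m/s); the robot touches nothing.
It fails at once if the plate is lifted off the drawer floor (8 mm) or tipped (about 9 degrees) (z of plate in the frame of seat above 0.008 m or angle between plate's own z axis and vertical above 0.15 rad).
It fails at once if the plate is pushed off the drawer (z of plate in the frame of seat below -0.006 m).
It fails at once if the bottle, the tube rack or the dishes are moved more than 20 mm or knocked over (distance of any of bottle, rack, dishes from where it was at the start of the episode above 0.02 m or angle between any of bottle, rack, dishes's own z axis and vertical above 0.4 rad).
It also fails if it takes over 72 s, if anything falls off the work surface, if the arm or the gripper's body presses on something with over 40 N, if the wrist force passes 120 N, or if a joint passes its speed limit or range.

### The arm

A 7-joint arm with a two-finger parallel gripper is mounted at the origin on the work surface. World frame = base frame: x ahead of the robot, y to its left, z up, the work surface at z = 0. Lengths are in m, angles in rad, forces in N, time in s.
With the tool pointing down it reaches from about 0.425 to 0.925 m from the base axis. Payload 6.8 kg.
Tool frame: the origin (TCP) lies at the very end of the fingers, on their centre line; the grasp point (between the pads) lies 19 mm behind it (bot.grasp_offset is the distance from the TCP to the grasp point, in m); z points along the fingers, y is the direction in which the jaws open and shut (so a half turn about z gives the same grasp; the last joint's range is limited). The gripper opens to 85 mm and grips with 20 to 120 N. Pads are 22 mm wide; open, the fingers measure 114 mm over their backs; the gripper's body (76 mm by 85 mm) begins 54 mm behind the grasp point. The pads swing forward as they close: fully open they stand 13 mm farther back than shut.
Start: joints at [-1.393, 0.477, 0.022, 1.555, -0.011, 1.109, -0.083], TCP at [0.19, 0.648, 0.206] pointing down, gripper open.
Joint ranges: [-2.96, 2.96], [-0.34, 2.1], [-1.41, 1.46], [0.24, 2.44], [-1.37, 4.51], [0.17, 1.92], [-2.96, 2.96]. Speed limits (rad/s): [2.39, 2.39, 3.14, 3.14, 3.14, 3.14, 3.14].

### API

Orientations are given as a unit quaternion [w, x, y, z].
In Python, from station import monitor, cams, bot, finder gives the robot as it stands.
- The arm moves only by the tool jog_arm, never from a script. Its argument "plan" is a list of rows, each an object of numbers: "x", "y", "z": the shift along the tool's x, y, z as a fraction of full scale; "wx", "wy", "wz": the turn, a rotation vector about the tool's x, y, z as a fraction of full scale. A call has 1 to 12 rows; each row is the pose to reach, as a shift and turn from the pose measured when the call began, along the tool's axes at that moment, turning the shorter way round; what a row does not reach only later rows make up. Full scale, the value 1, is 20 cm for a shift and 180 degrees for a turn. A row lasts 1/12 s, in which the tool goes at most 41.7 mm and 7.16 degrees, less where a joint would pass 70% of its speed; a pose out of reach is approached as far as the arm can. A call with a number of a shift or a turn outside -1 to 1 is refused whole. A call with a gripper value outside its range is refused whole. "hand" is the opening, from -1 (shut) to 1 (fully open), set as the call begins (left out, the last holds). The fingers move at their own pace and stop on an object; "grip_force" is the grip in N (left out, the last holds). Time passes only in rows, so rows that repeat a pose let the fingers close. It gives the time, the measured TCP pose, the force and the opening at its end, in the units of the state.
- monitor.get_obs(): the state, without advancing time (a new reading comes with each control period).
- cams.read_camera(name): name is "side" or "top" or "wrist"; returns the picture (400x640x3 uint8, red, green, blue); there is no depth.
- cams.get_calibration(name): a dict with "fx", "fy", "cx", "cy" (pixels), "extrinsics" (4x4, takes a point from world to camera coordinates). Camera axes: x right, y down, z forward; pixel columns grow to the right and rows downward; lengths in m; the calibration is good to about 2 mm. A picture is of the moment at which its call begins: read the wrist's pose just before it. get_calibration takes no time and is no camera call; for the wrist camera it gives the pose at the moment of the call.
- bot.hand_in(): hands the job in, once; it reports no verdict.
Trained networks look in the newest picture that a camera, given by its name, has taken for a name from the list of things; names that differ only in an ending like _2 or _b are one class to them, and where a whole thing is asked for, a point or a joint stands for the part that bears it (a point fixed in the world has none). Each returns a list of dicts, best first, with "confidence" (0 to 1); they miss things now and then, are a little off and sometimes report something else, mostly with a low value. They report only what shows in the picture. A call takes as long as a camera call. They do not tell look-alikes from the thing itself.
- finder.find_in(camera, target): "bbox" ([left, top, width, height] in pixels, round what is visible of it).
- finder.place_of(camera, target): "location" ([column, row] in pixels: a listed point, or the origin of a listed thing).
The state is a dict: "t": time; "q": joint angles; "joint_vel": joint speeds; "joint_torque": joint torques, N m; "eef_pos": TCP position; "tool_rot": TCP orientation; "contact_force": force on the tool from outside, world axes, zero at the start; "torque": the same for the moment, N m; "gripper_width": opening from 0.0 (shut) to 1.0 (fully open).
Only numpy, scipy, OpenCV 4.12 (cv2) and the standard library are available. Lean on these libraries where they do the work, as an engineer would, in place of code of your own. Each camera call takes 0.05 s, during which the arm holds its last target. There are 200 camera calls.

## Working session

There is one attempt and no reset: what is moved stays moved. The work goes in short steps, Python scripts to look and compute and a tool call to move; the robot and the scene stay as the last step left them, time stands still between calls to the robot, and variables do not carry over. Pictures are saved under pics/ and viewed, about 8 in all and at most 12, crops included, and the job is handed in when it is done.

Besides the shell and the picture viewer there is one more tool, called as name(argument=value, ...), one argument or row to a line, values as JSON. jog_arm: Moves the arm, as the interface text tells. Shift numbers are shares of 20 cm and turn numbers shares of 180 degrees, none past 1 either way. Its arguments: {"type":"object","properties":{"plan":{"type":"array","items":{"type":"object","properties":{"x":{"type":"number","minimum":-1,"maximum":1},"y":{"type":"number","minimum":-1,"maximum":1},"z":{"type":"number","minimum":-1,"maximum":1},"wx":{"type":"number","minimum":-1,"maximum":1},"wy":{"type":"number","minimum":-1,"maximum":1},"wz":{"type":"number","minimum":-1,"maximum":1}}}},"hand":{"type":"number"},"grip_force":{"type":"number"}},"required":["plan"]}

```bash
mkdir -p pics; cat > h.py <<'E'
from station import monitor,cams,bot,finder
import numpy as np,cv2
def obs():
    o=monitor.get_obs();print({k:np.round(o[k],3).tolist() for k in('t','eef_pos','tool_rot','contact_force','gripper_width','q')});return o
def ray(cam,uv,z,c=None):
    c=c or cams.get_calibration(cam);E=np.array(c['extrinsics']);R,t=E[:3,:3],E[:3,3]
    d=R.T@np.array([(uv[0]-c['cx'])/c['fx'],(uv[1]-c['cy'])/c['fy'],1]);o=-R.T@t
    return o+d*(z-o[2])/d[2]
def proj(cam,p,c=None):
    c=c or cams.get_calibration(cam);E=np.array(c['extrinsics']);q=E[:3,:3]@p+E[:3,3]
    return np.array([c['fx']*q[0]/q[2]+c['cx'],c['fy']*q[1]/q[2]+c['cy']])
def snap(cam,name):
    im=cams.read_camera(cam)[:,:,::-1].copy();cv2.imwrite(f'pics/{name}.png',im);return im
E
python3 - <<'E'
from h import *
obs()
a=snap('top','top0');b=snap('side','side0');c=snap('wrist','w0')
cv2.imwrite('pics/m0.png',np.vstack([cv2.resize(a,(480,300)),cv2.resize(b,(480,300))]))
for cam in('top','side'):
    print(cam,np.round(ray(cam,(320,200),0.04),3))
    C=np.array(cams.get_calibration(cam)['extrinsics']);print(np.round(-C[:3,:3].T@C[:3,3],3))
    for n in('plate','seat','side_stop','pull','imager','bottle','rack','dishes'):
        for r in finder.place_of(cam,n)[:3]:
            print(n,np.round(r['location']),round(r['confidence'],2),np.round(ray(cam,r['location'],{'plate':.036,'seat':.036,'side_stop':.036,'pull':.0735}.get(n,0)),3))
E
```

```text
{'t': 0.0, 'eef_pos': [0.19, 0.647, 0.205], 'tool_rot': [-0.0, 0.142, 0.99, -0.001], 'contact_force': [-0.04, 0.164, 0.441], 'gripper_width': 1.003, 'q': [-1.393, 0.478, 0.022, 1.556, -0.012, 1.109, -0.083]}
top [0.609 0.031 0.04 ]
[0.461 0.015 1.103]
plate [296. 201.] 0.91 [0.607 0.09  0.036]
plate [299. 294.] 0.88 [0.375 0.08  0.036]
plate [307. 124.] 0.72 [0.809 0.069 0.036]
seat [287. 190.] 0.76 [0.634 0.114 0.036]
side_stop [320. 164.] 0.93 [0.702 0.033 0.036]
pull [363. 204.] 0.71 [ 0.597 -0.074  0.073]
imager [262. 201.] 0.92 [0.609 0.184 0.   ]
bottle [451. 284.] 0.87 [ 0.406 -0.302  0.   ]
rack [432. 188.] 0.93 [ 0.652 -0.26   0.   ]
dishes [420. 231.] 0.92 [ 0.538 -0.229  0.   ]
side [0.606 0.068 0.04 ]
[ 0.358 -0.557  0.742]
plate [224. 233.] 0.95 [0.369 0.054 0.036]
plate [314. 194.] 0.93 [0.602 0.096 0.036]
plate [390. 189.] 0.9 [0.785 0.044 0.036]
seat [324. 185.] 0.93 [0.635 0.117 0.036]
seat [405. 318.] 0.18 [ 0.645 -0.277  0.036]
side_stop [357. 202.] 0.84 [0.689 0.031 0.036]
pull [338. 236.] 0.62 [ 0.591 -0.073  0.074]
imager [308. 179.] 0.55 [0.618 0.187 0.   ]
bottle [289. 390.] 0.83 [ 0.4   -0.307  0.   ]
rack [406. 323.] 0.83 [ 0.656 -0.272  0.   ]
dishes [338. 326.] 0.95 [ 0.527 -0.23   0.   ]
```

View pics/top0.png

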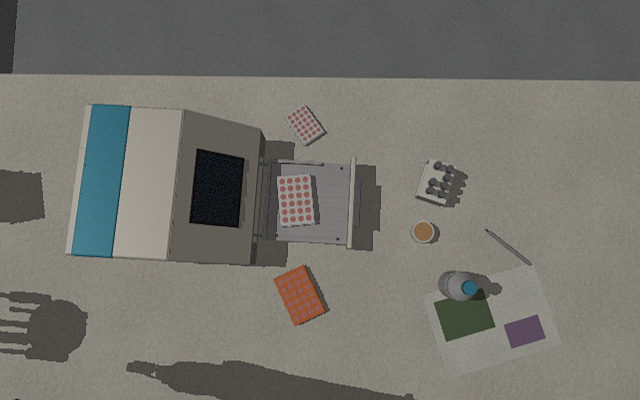

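View pics/side0.png

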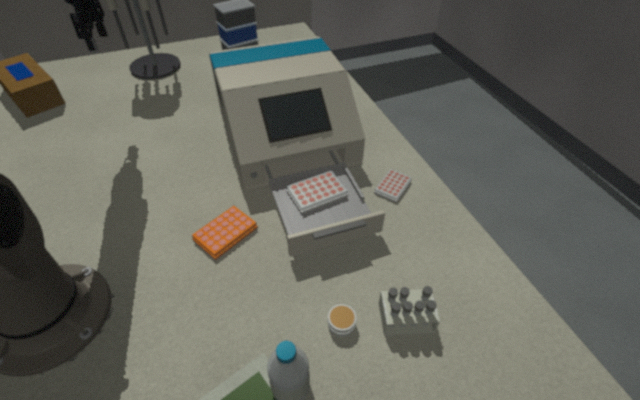

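The one meant is the plate in the drawer at top (296,201): it is the larger of the two that aren't orange. The orange look-alike is at (299,294) and the small white one, on the bench, is at (306,124). I'll raise the arm and go above the drawer for a close look.

jog_arm(
  plan=[
    {"z": -0.2},
    {"z": -0.4},
    {"z": -0.6},
    {"z": -0.8},
    {"z": -0.8,"x": -0.15,"y": -0.12},
    {"z": -0.8,"x": -0.3,"y": -0.25},
    {"z": -0.8,"x": -0.45,"y": -0.38},
    {"z": -0.8,"x": -0.6,"y": -0.5},
    {"z": -0.8,"x": -0.75,"y": -0.64},
    {"z": -0.8,"x": -0.95,"y": -0.82},
    {"z": -0.8,"x": -0.95,"y": -0.82},
  ],
)

```text
invalid input at $.plan[0]: expected keys x, y, z, wx, wy, wz
```

jog_arm(
  plan=[
    {"x": -0.15,"y": -0.12},
    {"x": -0.3,"y": -0.25},
    {"x": -0.45,"y": -0.38},
    {"x": -0.6,"y": -0.5},
    {"x": -0.75,"y": -0.64},
    {"x": -0.9,"y": -0.78},
    {"x": -0.95,"y": -0.82},
    {"x": -0.95,"y": -0.82},
    {"x": -0.95,"y": -0.82},
  ],
)

```text
invalid input at $.plan[0]: expected keys x, y, z, wx, wy, wz
```

jog_arm(
  plan=[
    {"x": -0.15,"y": -0.12},
    {"x": -0.3,"y": -0.25},
    {"x": -0.45,"y": -0.38},
    {"x": -0.6,"y": -0.5},
    {"x": -0.75,"y": -0.64},
    {"x": -0.9,"y": -0.78},
    {"x": -0.95,"y": -0.82},
    {"x": -0.95,"y": -0.82},
    {"x": -0.95,"y": -0.82},
  ],
)

```text
invalid input at $.plan[0]: expected keys x, y, z, wx, wy, wz
```

```bash
python3 - <<'E'
from h import *
obs();c=cams.get_calibration('wrist');a=snap('wrist','w1')
C=np.array(c['extrinsics']);print(np.round(-C[:3,:3].T@C[:3,3],3),np.round(C[:3,:3],2),c['fx'],c['cx'],c['cy'])
for n,z in(('plate',.036),('seat',.036),('side_stop',.036),('pull',.0735)):
    for r in finder.place_of('wrist',n)[:3]: print(n,np.round(r['location']),round(r['confidence'],2),np.round(ray('wrist',r['location'],z),3))
E
```

```text
{'t': 0.95, 'eef_pos': [0.19, 0.648, 0.206], 'tool_rot': [-0.0, 0.142, 0.99, 0.0], 'contact_force': [0.673, -0.373, -0.678], 'gripper_width': 0.996, 'q': [-1.393, 0.477, 0.022, 1.555, -0.012, 1.109, -0.083]}
[0.117 0.669 0.374] [[ 0.28  0.96 -0.  ]
 [ 0.92 -0.27  0.3 ]
 [ 0.29 -0.08 -0.95]] 295.98171892580194 321.80793245640615 199.241127980355
plate [ 19. 374.] 0.93 [0.351 0.137 0.036]
```

View pics/w1.png

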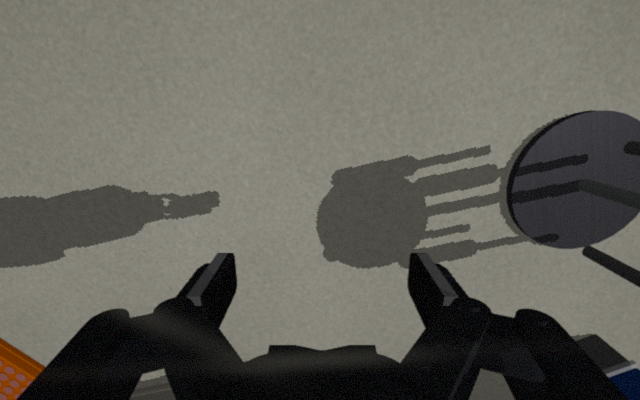

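jog_arm(
  plan=[
    {"x": 0,"y": 0,"z": -0.2,"wx": 0,"wy": 0,"wz": 0},
    {"x": 0,"y": 0,"z": -0.4,"wx": 0,"wy": 0,"wz": 0},
    {"x": 0,"y": 0,"z": -0.6,"wx": 0,"wy": 0,"wz": 0},
    {"x": -0.15,"y": -0.12,"z": -0.75,"wx": 0,"wy": 0,"wz": 0},
    {"x": -0.3,"y": -0.25,"z": -0.75,"wx": 0,"wy": 0,"wz": 0},
    {"x": -0.45,"y": -0.38,"z": -0.75,"wx": 0,"wy": 0,"wz": 0},
    {"x": -0.6,"y": -0.5,"z": -0.75,"wx": 0,"wy": 0,"wz": 0},
    {"x": -0.75,"y": -0.64,"z": -0.75,"wx": 0,"wy": 0,"wz": 0},
    {"x": -0.95,"y": -0.82,"z": -0.75,"wx": 0,"wy": 0,"wz": 0},
    {"x": -0.95,"y": -0.82,"z": -0.75,"wx": 0,"wy": 0,"wz": 0},
  ],
)

```text
t: 2.03
eef_pos: [0.3312, 0.4305, 0.3569]
tool_rot: [0.001, 0.147, 0.989, -0.0]
contact_force: [-0.2, 0.3, 0.8]
gripper_width: 1.0
```

jog_arm(
  plan=[
    {"x": -0.15,"y": -0.12,"z": 0,"wx": 0,"wy": 0,"wz": 0},
    {"x": -0.3,"y": -0.25,"z": 0,"wx": 0,"wy": 0,"wz": 0},
    {"x": -0.45,"y": -0.38,"z": 0,"wx": 0,"wy": 0,"wz": 0},
    {"x": -0.6,"y": -0.5,"z": 0,"wx": 0,"wy": 0,"wz": 0},
    {"x": -0.75,"y": -0.64,"z": 0,"wx": 0,"wy": 0,"wz": 0},
    {"x": -0.95,"y": -0.82,"z": 0,"wx": 0,"wy": 0,"wz": 0},
    {"x": -0.95,"y": -0.82,"z": 0,"wx": 0,"wy": 0,"wz": 0},
    {"x": -0.95,"y": -0.82,"z": 0,"wx": 0,"wy": 0,"wz": 0},
  ],
)

```text
t: 2.7
eef_pos: [0.4676, 0.2138, 0.3579]
tool_rot: [0.002, 0.151, 0.989, -0.001]
contact_force: [-0.3, 1.2, -0.3]
gripper_width: 1.001
```

jog_arm(
  plan=[
    {"x": -0.15,"y": -0.12,"z": 0,"wx": 0,"wy": 0,"wz": 0},
    {"x": -0.3,"y": -0.25,"z": 0,"wx": 0,"wy": 0,"wz": 0},
    {"x": -0.45,"y": -0.38,"z": 0,"wx": 0,"wy": 0,"wz": 0},
    {"x": -0.6,"y": -0.5,"z": 0,"wx": 0,"wy": 0,"wz": 0},
    {"x": -0.75,"y": -0.64,"z": 0,"wx": 0,"wy": 0,"wz": 0},
    {"x": -0.95,"y": -0.82,"z": 0,"wx": 0,"wy": 0,"wz": 0},
    {"x": -0.95,"y": -0.82,"z": 0,"wx": 0,"wy": 0,"wz": 0},
    {"x": -0.95,"y": -0.82,"z": 0,"wx": 0,"wy": 0,"wz": 0},
  ],
)

```text
t: 3.37
eef_pos: [0.6011, -0.0026, 0.3584]
tool_rot: [0.002, 0.153, 0.988, -0.001]
contact_force: [-0.6, -0.3, -0.9]
gripper_width: 1.007
```

```bash
python3 - <<'E'
from h import *
obs();c=cams.get_calibration('wrist');a=snap('wrist','w2')
C=np.array(c['extrinsics']);print(np.round(-C[:3,:3].T@C[:3,3],3))
for n,z in(('plate',.036),('seat',.036),('side_stop',.036),('pull',.0735)):
    for r in finder.place_of('wrist',n)[:3]: print(n,np.round(r['location']),round(r['confidence'],2),np.round(ray('wrist',r['location'],z),3))
E
```

```text
{'t': 3.367, 'eef_pos': [0.601, -0.003, 0.358], 'tool_rot': [0.002, 0.153, 0.988, -0.001], 'contact_force': [-0.634, -0.283, -0.927], 'gripper_width': 1.007, 'q': [-0.509, 0.265, 0.521, 1.562, -0.131, 1.346, 1.289]}
[0.527 0.021 0.526]
plate [395. 244.] 0.59 [0.796 0.08  0.036]
plate [379. 140.] 0.57 [0.605 0.097 0.036]
side_stop [358. 200.] 0.64 [0.694 0.04  0.036]
pull [283. 172.] 0.94 [ 0.602 -0.061  0.074]
```

View pics/w2.png

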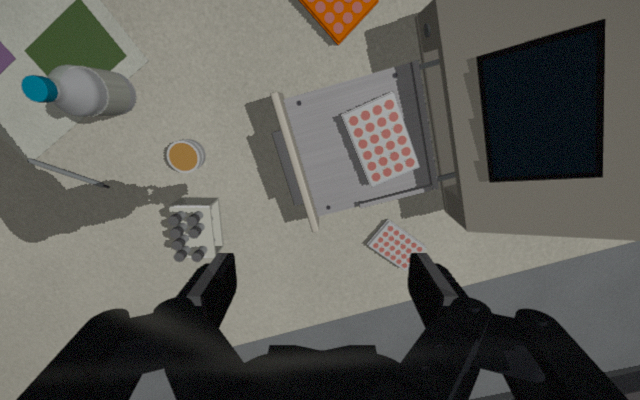

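The wrist view shows the drawer. The plate I want is at (380,140), the small white look-alike at (397,243) and the orange one at the top edge. An enlarged crop will confirm the plate and give me its corners.

```bash
python3 - <<'E'
import cv2
a=cv2.imread('pics/w2.png')[50:240,250:450];cv2.imwrite('pics/c2.png',cv2.resize(a,None,fx=3,fy=3,interpolation=cv2.INTER_CUBIC))
E
```

```text
(no output)
```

View pics/c2.png

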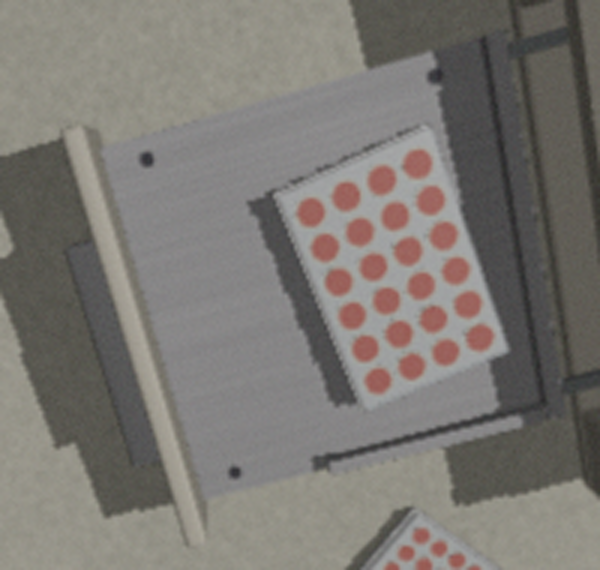

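The crop confirms it: a larger white plate with red wells on the drawer floor, corners at crop pixels (276,193), (430,126), (508,352), (368,409). Next I'll work out the frames.

```bash
python3 - <<'E'
from h import *
P=lambda u,v,z: ray('wrist',(250+u/3-.33,50+v/3-.33),z)[:2]
pl=[P(*p,.056) for p in((276,193),(430,126),(508,352),(368,409))]
print('plate',np.round(pl,4),np.round([np.linalg.norm(pl[i]-pl[i-1]) for i in range(4)],4))
pc=np.mean(pl,0);d=(pl[1]-pl[0]+pl[2]-pl[3]);print('c',pc.round(4),'yaw x',np.degrees(np.arctan2(d[1],d[0])))
d=(pl[0]-pl[3]+pl[1]-pl[2]);print('yaw y-90',np.degrees(np.arctan2(d[1],d[0]))-90)
def seg(n,a,b,z):
    a,b=P(*a,z),P(*b,z);d=b-a;print(n,a.round(4),b.round(4),np.linalg.norm(d).round(4),np.degrees(np.arctan2(d[1],d[0])).round(1))
seg('panel out',(65,130),(190,545),.078);seg('panel in',(90,128),(205,540),.078)
seg('floor edge',(105,148),(435,52),.036)
seg('side top',(330,458),(535,408),.049);seg('side bot',(315,458),(545,405),.036)
seg('rear49',(545,405),(487,40),.049);seg('rear36',(545,405),(487,40),.036)
seg('stopouter',(330,472),(520,426),.049)
seg('pull',(70,250),(135,465),.0735)
E
```

```text
plate [[0.5464 0.051 ]
 [0.5381 0.1331]
 [0.6618 0.1475]
 [0.6705 0.0679]] [0.1252 0.0825 0.1246 0.08  ]
c [0.6042 0.0999] yaw x 95.97956883649373
yaw y-90 -262.80598336195897
panel out [ 0.4883 -0.0381] [ 0.7098 -0.0461] 0.2217 -2.1
panel in [ 0.4909 -0.0264] [ 0.7094 -0.0374] 0.2188 -2.9
floor edge [ 0.4992 -0.0271] [0.5049 0.148 ] 0.1752 88.2
side top [0.6941 0.041 ] [0.6993 0.1573] 0.1164 87.4
side bot [0.6961 0.0331] [0.704  0.1667] 0.1338 86.6
rear49 [0.6992 0.163 ] [0.5076 0.1704] 0.1917 177.8
rear36 [0.704  0.1667] [0.5071 0.1744] 0.197 177.8
stopouter [0.7022 0.0389] [0.7071 0.1473] 0.1086 87.4
pull [ 0.5417 -0.0557] [ 0.6585 -0.0609] 0.1169 -2.6
```

jog_arm(
  plan=[
    {"x": 0.2,"y": 0.1,"z": 0,"wx": 0,"wy": 0,"wz": -0.03},
    {"x": 0.4,"y": 0.2,"z": 0,"wx": 0,"wy": 0,"wz": -0.06},
    {"x": 0.65,"y": 0.29,"z": 0.1,"wx": 0,"wy": 0,"wz": -0.083},
    {"x": 0.65,"y": 0.29,"z": 0.3,"wx": 0,"wy": 0,"wz": -0.083},
    {"x": 0.65,"y": 0.29,"z": 0.5,"wx": 0,"wy": 0,"wz": -0.083},
    {"x": 0.65,"y": 0.29,"z": 0.7,"wx": 0,"wy": 0,"wz": -0.083},
    {"x": 0.65,"y": 0.29,"z": 0.9,"wx": 0,"wy": 0,"wz": -0.083},
    {"x": 0.65,"y": 0.29,"z": 1,"wx": 0,"wy": 0,"wz": -0.083},
    {"x": 0.65,"y": 0.29,"z": 1,"wx": 0,"wy": 0,"wz": -0.083},
    {"x": 0.65,"y": 0.29,"z": 1,"wx": 0,"wy": 0,"wz": -0.083},
  ],
  hand=0,
  grip_force=20,
)

```text
t: 4.45
eef_pos: [0.4922, 0.098, 0.1581]
tool_rot: [0.001, 0.018, 1.0, -0.0]
contact_force: [-0.6, 0.1, 1.0]
gripper_width: 0.5
```

```bash
python3 - <<'E'
from h import *
obs();c=cams.get_calibration('wrist');a=snap('wrist','w3')
E
```

```text
{'t': 4.45, 'eef_pos': [0.492, 0.098, 0.158], 'tool_rot': [0.001, 0.018, 1.0, -0.0], 'contact_force': [-0.562, 0.055, 0.977], 'gripper_width': 0.5, 'q': [-0.646, 0.257, 0.381, 2.034, -0.122, 0.872, 1.338]}
```

View pics/w3.png

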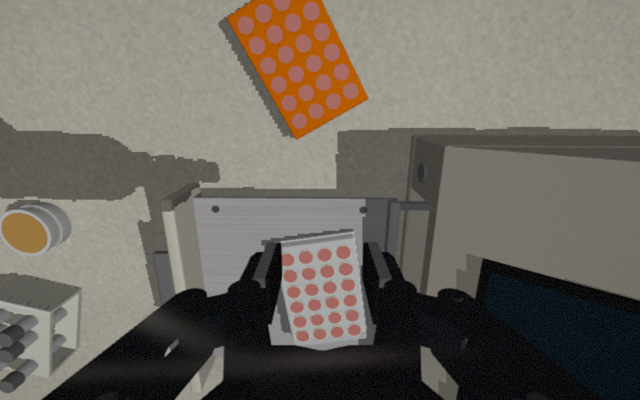

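```bash
python3 - <<'E'
from h import *
for uv,z in(((282,243),.056),((353,231),.056),((197,198),.036),((364,198),.036),((170,199),.078),((200,186),.078)): print(uv,ray('wrist',uv,z).round(4))
print(proj('wrist',np.array([.492,.098,.04])))
E
```

```text
(282, 243) [0.547  0.0557 0.056 ]
(353, 231) [0.5364 0.1272 0.056 ]
(197, 198) [ 0.5026 -0.0311  0.036 ]
(364, 198) [0.5088 0.1407 0.036 ]
(170, 199) [ 0.4902 -0.036   0.078 ]
(200, 186) [ 0.4794 -0.0077  0.078 ]
[321.99296852 184.6351675 ]
```

jog_arm(
  plan=[
    {"x": 0,"y": 0,"z": 0.15,"wx": 0,"wy": 0,"wz": 0},
    {"x": 0,"y": 0,"z": 0.3,"wx": 0,"wy": 0,"wz": 0},
    {"x": 0,"y": 0,"z": 0.45,"wx": 0,"wy": 0,"wz": 0},
    {"x": 0,"y": 0,"z": 0.585,"wx": 0,"wy": 0,"wz": 0},
    {"x": 0,"y": 0,"z": 0.585,"wx": 0,"wy": 0,"wz": 0},
    {"x": -0.06,"y": 0,"z": 0.585,"wx": 0,"wy": 0,"wz": 0},
    {"x": -0.1,"y": 0,"z": 0.585,"wx": 0,"wy": 0,"wz": 0},
    {"x": -0.14,"y": 0,"z": 0.585,"wx": 0,"wy": 0,"wz": 0},
    {"x": -0.17,"y": 0,"z": 0.585,"wx": 0,"wy": 0,"wz": 0},
    {"x": -0.2,"y": 0,"z": 0.585,"wx": 0,"wy": 0,"wz": 0},
    {"x": -0.2,"y": 0,"z": 0.585,"wx": 0,"wy": 0,"wz": 0},
  ],
)

```text
t: 5.42
eef_pos: [0.5361, 0.0968, 0.0437]
tool_rot: [0.003, 0.019, 1.0, 0.0]
contact_force: [-0.6, 0.5, -0.4]
gripper_width: 0.498
```

jog_arm(
  plan=[
    {"x": -0.02,"y": 0,"z": 0,"wx": 0,"wy": 0,"wz": 0},
    {"x": -0.04,"y": 0,"z": 0,"wx": 0,"wy": 0,"wz": 0},
    {"x": -0.06,"y": 0,"z": 0,"wx": 0,"wy": 0,"wz": 0},
    {"x": -0.08,"y": 0,"z": 0,"wx": 0,"wy": 0,"wz": 0},
    {"x": -0.1,"y": 0,"z": 0,"wx": 0,"wy": 0,"wz": 0},
    {"x": -0.1,"y": 0,"z": 0,"wx": 0,"wy": 0,"wz": 0},
  ],
)

```text
t: 5.92
eef_pos: [0.5571, 0.096, 0.0439]
tool_rot: [0.004, 0.019, 1.0, 0.0]
contact_force: [0.2, -1.1, -0.9]
gripper_width: 0.498
```

```bash
python3 - <<'E'
from h import *
obs();c=cams.get_calibration('wrist');a=snap('wrist','w4');b=snap('top','t4')
cv2.imwrite('pics/m4.png',np.hstack([cv2.resize(a,(560,350)),cv2.resize(b[140:260,240:375],None,fx=2.9,fy=2.9)[:350,:240]]))
cv2.imwrite('pics/m4.png',a)
E
```

```text
{'t': 5.917, 'eef_pos': [0.557, 0.096, 0.044], 'tool_rot': [0.004, 0.019, 1.0, 0.0], 'contact_force': [0.232, -1.112, -0.886], 'gripper_width': 0.498, 'q': [-0.525, 0.52, 0.314, 1.973, -0.246, 0.677, 1.475]}Traceback (most recent call last):
  File "<stdin>", line 3, in <module>
    return _nx.concatenate(arrs, 1, dtype=dtype, casting=casting)
           ~~~~~~~~~~~~~~~^^^^^^^^^^^^^^^^^^^^^^^^^^^^^^^^^^^^^^^
ValueError: all the input array dimensions except for the concatenation axis must match exactly, but along dimension 0, the array at index 0 has size 350 and the array at index 1 has size 348
```

```bash
python3 - <<'E'
import cv2,numpy as np
a=cv2.imread('pics/w4.png');b=cv2.imread('pics/t4.png')
b=cv2.resize(b[145:265,245:375],(300,277),interpolation=2);a=cv2.resize(a,(500,312))
m=np.zeros((312,800,3),np.uint8);m[:,:500]=a;m[:277,500:]=b;cv2.imwrite('pics/m4.png',m)
E
```

```text
(no output)
```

View pics/m4.png

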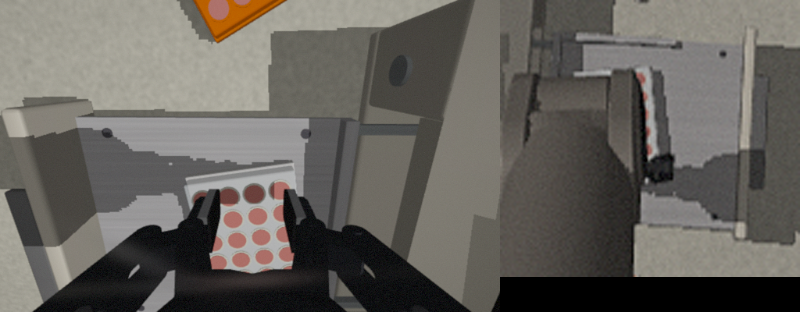

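```bash
python3 - <<'E'
from h import *
for uv in((237,233),(375,210)): print(uv,ray('wrist',uv,.056).round(4))
for y in(.075,.117):
  for z in(.044,.05,.056,.062): print(y,z,proj('wrist',np.array([.557,y,z])).round(),proj('wrist',np.array([.568,y,z])).round())
E
```

```text
(237, 233) [0.5463 0.0477 0.056 ]
(375, 210) [0.5353 0.126  0.056 ]
0.075 0.044 [288. 239.] [290. 255.]
0.075 0.05 [287. 244.] [289. 260.]
0.075 0.056 [286. 248.] [288. 265.]
0.075 0.062 [285. 253.] [286. 271.]
0.117 0.044 [356. 237.] [356. 253.]
0.117 0.05 [358. 241.] [358. 258.]
0.117 0.056 [359. 246.] [359. 263.]
0.117 0.062 [360. 251.] [360. 268.]
```

The fingers are at half opening and passed over the plate, so the tips sit higher than the TCP. I'll back off and find the tip height by touching the drawer floor next to the plate.

jog_arm(
  plan=[
    {"x": 0,"y": 0,"z": -0.1,"wx": 0,"wy": 0,"wz": 0},
    {"x": 0.1,"y": 0,"z": -0.1,"wx": 0,"wy": 0,"wz": 0},
    {"x": 0.2,"y": 0,"z": -0.1,"wx": 0,"wy": 0,"wz": 0},
    {"x": 0.2,"y": 0,"z": -0.1,"wx": 0,"wy": 0,"wz": 0},
    {"x": 0.2,"y": 0,"z": 0,"wx": 0,"wy": 0,"wz": 0},
    {"x": 0.2,"y": 0,"z": 0.01,"wx": 0,"wy": 0,"wz": 0},
    {"x": 0.2,"y": 0,"z": 0.02,"wx": 0,"wy": 0,"wz": 0},
    {"x": 0.2,"y": 0,"z": 0.025,"wx": 0,"wy": 0,"wz": 0},
  ],
)

```text
t: 6.68
eef_pos: [0.5163, 0.0973, 0.0384]
tool_rot: [0.003, 0.019, 1.0, 0.0]
contact_force: [0.1, -0.1, 0.7]
gripper_width: 0.498
```

jog_arm(
  plan=[
    {"x": 0,"y": 0,"z": 0.01,"wx": 0,"wy": 0,"wz": 0},
    {"x": 0,"y": 0,"z": 0.02,"wx": 0,"wy": 0,"wz": 0},
    {"x": 0,"y": 0,"z": 0.02,"wx": 0,"wy": 0,"wz": 0},
  ],
)

```text
t: 6.93
eef_pos: [0.5164, 0.0973, 0.0343]
tool_rot: [0.003, 0.019, 1.0, 0.0]
contact_force: [-0.5, 0.2, -0.5]
gripper_width: 0.505
```

jog_arm(
  plan=[
    {"x": 0,"y": 0,"z": 0.01,"wx": 0,"wy": 0,"wz": 0},
    {"x": 0,"y": 0,"z": 0.015,"wx": 0,"wy": 0,"wz": 0},
    {"x": 0,"y": 0,"z": 0.015,"wx": 0,"wy": 0,"wz": 0},
  ],
)

```text
t: 7.18
eef_pos: [0.5164, 0.0972, 0.0312]
tool_rot: [0.003, 0.019, 1.0, 0.0]
contact_force: [-1.0, 0.4, 0.1]
gripper_width: 0.501
```

jog_arm(
  plan=[
    {"x": 0,"y": 0,"z": 0.01,"wx": 0,"wy": 0,"wz": 0},
    {"x": 0,"y": 0,"z": 0.015,"wx": 0,"wy": 0,"wz": 0},
    {"x": 0,"y": 0,"z": 0.015,"wx": 0,"wy": 0,"wz": 0},
  ],
)

```text
t: 7.43
eef_pos: [0.5162, 0.0972, 0.0279]
tool_rot: [0.003, 0.019, 1.0, 0.0]
contact_force: [-1.4, 0.6, -0.1]
gripper_width: 0.501
```

jog_arm(
  plan=[
    {"x": 0,"y": 0,"z": 0.01,"wx": 0,"wy": 0,"wz": 0},
    {"x": 0,"y": 0,"z": 0.015,"wx": 0,"wy": 0,"wz": 0},
    {"x": 0,"y": 0,"z": 0.015,"wx": 0,"wy": 0,"wz": 0},
  ],
)

```text
t: 7.68
eef_pos: [0.516, 0.0972, 0.0247]
tool_rot: [0.003, 0.019, 1.0, 0.0]
contact_force: [-0.0, 0.5, 0.9]
gripper_width: 0.499
```

jog_arm(
  plan=[
    {"x": 0,"y": 0,"z": 0.01,"wx": 0,"wy": 0,"wz": 0},
    {"x": 0,"y": 0,"z": 0.015,"wx": 0,"wy": 0,"wz": 0},
    {"x": 0,"y": 0,"z": 0.015,"wx": 0,"wy": 0,"wz": 0},
  ],
)

```text
t: 7.93
eef_pos: [0.5159, 0.0971, 0.0214]
tool_rot: [0.002, 0.019, 1.0, -0.0]
contact_force: [1.4, 0.7, -0.1]
gripper_width: 0.502
```

```bash
python3 - <<'E'
from h import *
obs();a=snap('wrist','w5');b=snap('side','s5')
m=np.zeros((500,800,3),np.uint8);m[:,:400]=cv2.resize(a[150:400,220:420],(400,500));s=b[130:260,250:390];m[:372,400:]=cv2.resize(s,(400,372),interpolation=2);cv2.imwrite('pics/m5.png',m)
for y in(.072,.122):
  for z in(.024,.03,.036,.04): print(y,z,proj('wrist',np.array([.516,y,z])).round(),proj('side',np.array([.516,y,z])).round())
E
```

```text
{'t': 7.933, 'eef_pos': [0.516, 0.097, 0.021], 'tool_rot': [0.002, 0.019, 1.0, -0.0], 'contact_force': [1.402, 0.737, -0.115], 'gripper_width': 0.502, 'q': [-0.543, 0.508, 0.298, 2.073, -0.257, 0.59, 1.467]}
0.072 0.024 [281. 240.] [284. 213.]
0.072 0.03 [280. 244.] [284. 211.]
0.072 0.036 [278. 249.] [284. 210.]
0.072 0.04 [277. 252.] [284. 209.]
0.122 0.024 [363. 237.] [278. 199.]
0.122 0.03 [364. 241.] [278. 197.]
0.122 0.036 [366. 246.] [278. 196.]
0.122 0.04 [367. 249.] [278. 195.]
```

View pics/m5.png

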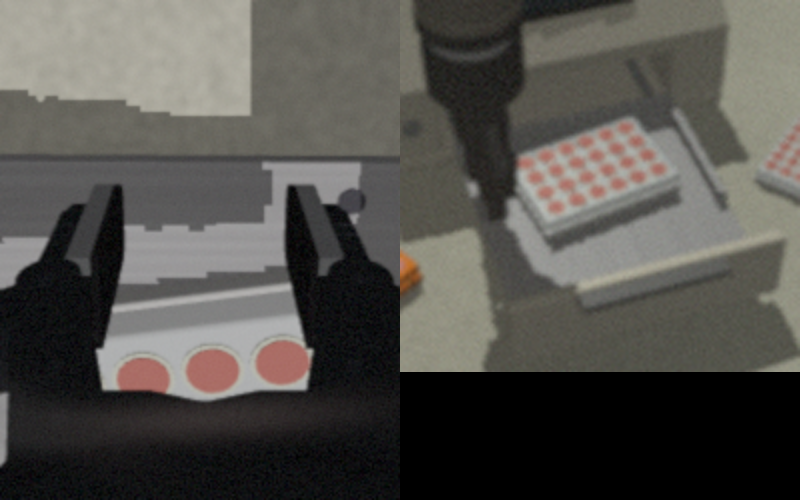

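```bash
python3 - <<'E'
from h import *
for z in(.024,.036,.04,.048): print(z,proj('side',np.array([.505,.062,z])).round(1),proj('wrist',np.array([.505,.076,z])).round(1))
E
```

```text
0.024 [281.2 217.3] [286.4 222.8]
0.036 [280.9 213.9] [283.9 230.9]
0.04 [280.8 212.8] [283.  233.9]
0.048 [280.6 210.5] [281.1 240.2]
```

jog_arm(
  plan=[
    {"x": 0,"y": 0,"z": 0.01,"wx": 0,"wy": 0,"wz": 0},
    {"x": 0,"y": 0,"z": 0.015,"wx": 0,"wy": 0,"wz": 0},
    {"x": 0,"y": 0,"z": 0.015,"wx": 0,"wy": 0,"wz": 0},
  ],
)

```text
t: 8.28
eef_pos: [0.5158, 0.0971, 0.0184]
tool_rot: [0.002, 0.019, 1.0, -0.0]
contact_force: [1.3, 0.1, 0.1]
gripper_width: 0.5
```

jog_arm(
  plan=[
    {"x": 0,"y": 0,"z": 0.01,"wx": 0,"wy": 0,"wz": 0},
    {"x": 0,"y": 0,"z": 0.015,"wx": 0,"wy": 0,"wz": 0},
    {"x": 0,"y": 0,"z": 0.015,"wx": 0,"wy": 0,"wz": 0},
  ],
)

```text
t: 8.53
eef_pos: [0.5157, 0.0971, 0.0151]
tool_rot: [0.002, 0.019, 1.0, -0.0]
contact_force: [0.4, -0.4, -0.1]
gripper_width: 0.499
```

jog_arm(
  plan=[
    {"x": 0,"y": 0,"z": 0.01,"wx": 0,"wy": 0,"wz": 0},
    {"x": 0,"y": 0,"z": 0.015,"wx": 0,"wy": 0,"wz": 0},
    {"x": 0,"y": 0,"z": 0.015,"wx": 0,"wy": 0,"wz": 0},
  ],
)

```text
t: 8.78
eef_pos: [0.5155, 0.097, 0.0118]
tool_rot: [0.002, 0.019, 1.0, -0.0]
contact_force: [-0.5, 0.5, -0.2]
gripper_width: 0.506
```

jog_arm(
  plan=[
    {"x": 0,"y": 0,"z": 0.01,"wx": 0,"wy": 0,"wz": 0},
    {"x": 0,"y": 0,"z": 0.015,"wx": 0,"wy": 0,"wz": 0},
    {"x": 0,"y": 0,"z": 0.015,"wx": 0,"wy": 0,"wz": 0},
  ],
)

```text
t: 9.03
eef_pos: [0.5155, 0.0971, 0.009]
tool_rot: [0.002, 0.019, 1.0, -0.0]
contact_force: [-0.6, 0.1, 4.7]
gripper_width: 0.499
```

```bash
python3 - <<'E'
from h import *
obs();a=snap('wrist','w6');b=snap('side','s6')
m=np.zeros((500,800,3),np.uint8);m[:,:400]=cv2.resize(a[150:400,220:420],(400,500));s=b[150:230,250:330];m[:400,400:]=cv2.resize(s,(400,400),interpolation=2);cv2.imwrite('pics/m6.png',m)
E
```

```text
{'t': 9.033, 'eef_pos': [0.516, 0.097, 0.009], 'tool_rot': [0.002, 0.019, 1.0, -0.0], 'contact_force': [-0.556, 0.131, 4.71], 'gripper_width': 0.499, 'q': [-0.534, 0.529, 0.287, 2.077, -0.267, 0.566, 1.476]}
```

View pics/m6.png

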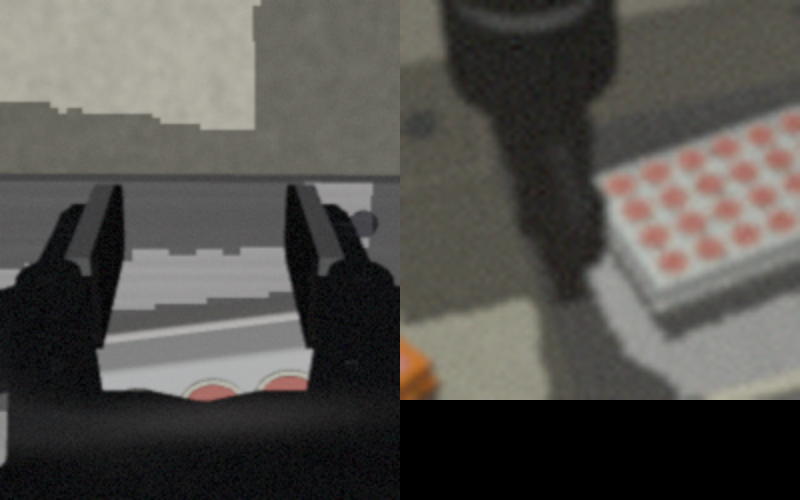

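Floor contact came at TCP z 0.009 with 4.7 N upward. At this opening the tips are therefore about 26 mm above the reported TCP. I'll rise 5 mm so the tips are about 5 mm above the floor, then push.

jog_arm(
  plan=[
    {"x": 0,"y": 0,"z": -0.03,"wx": 0,"wy": 0,"wz": 0},
    {"x": -0.02,"y": 0,"z": -0.03,"wx": 0,"wy": 0,"wz": 0},
    {"x": -0.04,"y": 0,"z": -0.03,"wx": 0,"wy": 0,"wz": 0},
    {"x": -0.06,"y": 0,"z": -0.03,"wx": 0,"wy": 0,"wz": 0},
    {"x": -0.08,"y": 0,"z": -0.03,"wx": 0,"wy": 0,"wz": 0},
    {"x": -0.1,"y": 0,"z": -0.03,"wx": 0,"wy": 0,"wz": 0},
    {"x": -0.12,"y": 0,"z": -0.03,"wx": 0,"wy": 0,"wz": 0},
    {"x": -0.14,"y": 0,"z": -0.03,"wx": 0,"wy": 0,"wz": 0},
    {"x": -0.16,"y": 0,"z": -0.03,"wx": 0,"wy": 0,"wz": 0},
    {"x": -0.18,"y": 0,"z": -0.03,"wx": 0,"wy": 0,"wz": 0},
    {"x": -0.18,"y": 0,"z": -0.03,"wx": 0,"wy": 0,"wz": 0},
  ],
)

```text
t: 10.05
eef_pos: [0.5527, 0.0956, 0.0152]
tool_rot: [0.002, 0.019, 1.0, -0.0]
contact_force: [0.3, 1.5, 0.5]
gripper_width: 0.497
```

jog_arm(
  plan=[
    {"x": -0.01,"y": 0,"z": 0,"wx": 0,"wy": 0,"wz": 0},
    {"x": -0.02,"y": 0,"z": 0,"wx": 0,"wy": 0,"wz": 0},
    {"x": -0.02,"y": 0,"z": 0,"wx": 0,"wy": 0,"wz": 0},
  ],
)

```text
t: 10.3
eef_pos: [0.5572, 0.0954, 0.0153]
tool_rot: [0.003, 0.019, 1.0, -0.0]
contact_force: [-0.2, -0.4, 0.8]
gripper_width: 0.497
```

```bash
python3 - <<'E'
from h import *
obs();a=snap('wrist','w7');b=snap('side','s7')
m=np.zeros((500,800,3),np.uint8);m[:,:400]=cv2.resize(a[150:400,220:420],(400,500));s=b[150:250,270:390];m[:333,400:]=cv2.resize(s,(400,333),interpolation=2);cv2.imwrite('pics/m7.png',m)
E
```

```text
{'t': 10.3, 'eef_pos': [0.557, 0.095, 0.015], 'tool_rot': [0.003, 0.019, 1.0, -0.0], 'contact_force': [-0.162, -0.448, 0.791], 'gripper_width': 0.497, 'q': [-0.507, 0.566, 0.293, 1.981, -0.265, 0.625, 1.491]}
```

View pics/m7.png

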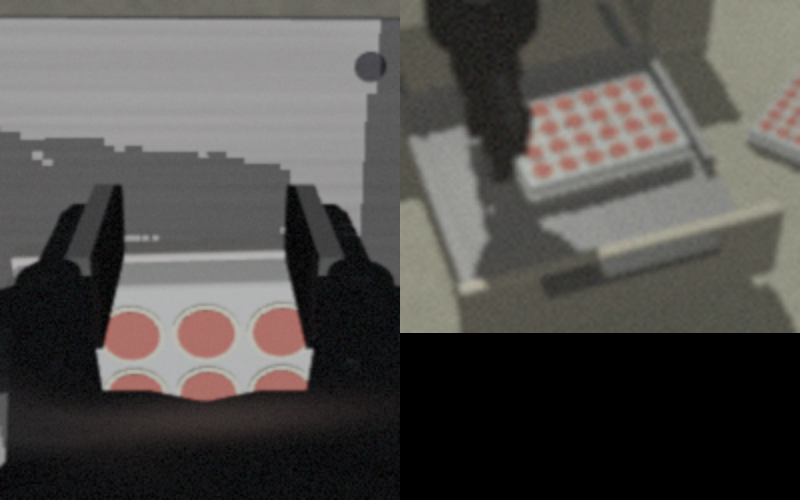

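The plate is squaring up against both fingertips, with its near edge level in the wrist view. I'll continue in small steps until the side stop pushes back.

jog_arm(
  plan=[
    {"x": -0.01,"y": 0,"z": 0,"wx": 0,"wy": 0,"wz": 0},
    {"x": -0.015,"y": 0,"z": 0,"wx": 0,"wy": 0,"wz": 0},
    {"x": -0.015,"y": 0,"z": 0,"wx": 0,"wy": 0,"wz": 0},
  ],
)

```text
t: 10.65
eef_pos: [0.56, 0.0953, 0.0153]
tool_rot: [0.003, 0.019, 1.0, -0.0]
contact_force: [-0.2, 0.2, 0.0]
gripper_width: 0.5
```

jog_arm(
  plan=[
    {"x": -0.01,"y": 0,"z": 0,"wx": 0,"wy": 0,"wz": 0},
    {"x": -0.01,"y": 0,"z": 0,"wx": 0,"wy": 0,"wz": 0},
    {"x": -0.01,"y": 0,"z": 0,"wx": 0,"wy": 0,"wz": 0},
  ],
)

```text
t: 10.9
eef_pos: [0.5623, 0.0952, 0.0154]
tool_rot: [0.003, 0.019, 1.0, -0.0]
contact_force: [-0.5, 1.0, -0.3]
gripper_width: 0.496
```

```bash
python3 - <<'E'
from h import *
obs();a=snap('wrist','w8');b=snap('top','t8')
for cam in('top','side'):
  if cam=='side': snap('side','s8')
  for n in('plate','seat','side_stop'):
    for r in finder.place_of(cam,n)[:2]: print(cam,n,np.round(r['location'],1),round(r['confidence'],2),np.round(ray(cam,r['location'],.036),4))
E
```

```text
{'t': 10.9, 'eef_pos': [0.562, 0.095, 0.015], 'tool_rot': [0.003, 0.019, 1.0, -0.0], 'contact_force': [-0.542, 1.011, -0.315], 'gripper_width': 0.496, 'q': [-0.503, 0.572, 0.293, 1.969, -0.265, 0.631, 1.493]}
top plate [302.2 127.4] 0.89 [0.7986 0.0804 0.036 ]
top plate [301.4 191.9] 0.88 [0.6295 0.0786 0.036 ]
top seat [419.9 227.8] 0.61 [ 0.5431 -0.2194  0.036 ]
top seat [288.9 185.4] 0.57 [0.6457 0.1107 0.036 ]
top side_stop [322.4 165.2] 0.96 [0.6993 0.0265 0.036 ]
side plate [224.5 234.2] 0.95 [0.3688 0.0495 0.036 ]
side plate [391.3 188.9] 0.93 [0.788  0.0425 0.036 ]
side seat [324.9 182.7] 0.83 [0.6411 0.1232 0.036 ]
side seat [407.6 319.8] 0.56 [ 0.6475 -0.2816  0.036 ]
side side_stop [360.6 200.9] 0.85 [0.6983 0.0327 0.036 ]
```

Still no resistance, so I'll carry on in 2 mm steps.

jog_arm(
  plan=[
    {"x": -0.01,"y": 0,"z": 0,"wx": 0,"wy": 0,"wz": 0},
    {"x": -0.01,"y": 0,"z": 0,"wx": 0,"wy": 0,"wz": 0},
    {"x": -0.01,"y": 0,"z": 0,"wx": 0,"wy": 0,"wz": 0},
  ],
)

```text
t: 11.6
eef_pos: [0.5641, 0.0951, 0.0154]
tool_rot: [0.003, 0.019, 1.0, -0.0]
contact_force: [-0.3, -0.0, -0.7]
gripper_width: 0.5
```

jog_arm(
  plan=[
    {"x": -0.01,"y": 0,"z": 0,"wx": 0,"wy": 0,"wz": 0},
    {"x": -0.01,"y": 0,"z": 0,"wx": 0,"wy": 0,"wz": 0},
    {"x": -0.01,"y": 0,"z": 0,"wx": 0,"wy": 0,"wz": 0},
  ],
)

```text
t: 11.85
eef_pos: [0.5641, 0.0951, 0.0151]
tool_rot: [0.001, 0.019, 1.0, -0.0]
contact_force: [-7.0, 0.4, 4.7]
gripper_width: 0.499
```

jog_arm(
  plan=[
    {"x": -0.005,"y": 0,"z": 0,"wx": 0,"wy": 0,"wz": 0},
    {"x": -0.01,"y": 0,"z": 0,"wx": 0,"wy": 0,"wz": 0},
    {"x": -0.01,"y": 0,"z": 0,"wx": 0,"wy": 0,"wz": 0},
  ],
)

```text
t: 12.1
eef_pos: [0.564, 0.0952, 0.0151]
tool_rot: [-0.002, 0.019, 1.0, -0.0]
contact_force: [-8.1, 0.9, 8.8]
gripper_width: 0.498
```

Side stop reached at TCP x 0.564, with −8 N. Next I'll back off, rise, turn the tool and go to the front side of the plate.

jog_arm(
  plan=[
    {"x": 0.05,"y": 0,"z": 0,"wx": 0,"wy": 0,"wz": 0},
    {"x": 0.1,"y": 0,"z": 0,"wx": 0,"wy": 0,"wz": 0},
    {"x": 0.1,"y": 0,"z": -0.15,"wx": 0,"wy": 0,"wz": 0},
    {"x": 0.1,"y": 0,"z": -0.3,"wx": 0,"wy": 0,"wz": 0},
    {"x": 0.1,"y": 0,"z": -0.5,"wx": 0,"wy": 0,"wz": 0},
    {"x": 0.1,"y": -0.1,"z": -0.6,"wx": 0,"wy": 0,"wz": 0.03},
    {"x": -0.05,"y": -0.25,"z": -0.6,"wx": 0,"wy": 0,"wz": 0.06},
    {"x": -0.2,"y": -0.39,"z": -0.6,"wx": 0,"wy": 0,"wz": 0.1},
    {"x": -0.38,"y": -0.39,"z": -0.6,"wx": 0,"wy": 0,"wz": 0.14},
    {"x": -0.38,"y": -0.39,"z": -0.6,"wx": 0,"wy": 0,"wz": 0.18},
    {"x": -0.38,"y": -0.39,"z": -0.6,"wx": 0,"wy": 0,"wz": 0.22},
    {"x": -0.38,"y": -0.39,"z": -0.6,"wx": 0,"wy": 0,"wz": 0.25},
  ],
)

```text
t: 13.1
eef_pos: [0.6373, 0.014, 0.1343]
tool_rot: [-0.001, 0.403, 0.915, -0.001]
contact_force: [0.7, 0.3, -0.7]
gripper_width: 0.504
```

jog_arm(
  plan=[
    {"x": 0,"y": 0,"z": 0,"wx": 0,"wy": 0,"wz": 0.04},
    {"x": 0,"y": 0,"z": 0,"wx": 0,"wy": 0,"wz": 0.08},
    {"x": 0,"y": 0,"z": 0,"wx": 0,"wy": 0,"wz": 0.12},
    {"x": 0,"y": 0,"z": 0,"wx": 0,"wy": 0,"wz": 0.16},
    {"x": 0,"y": 0,"z": 0,"wx": 0,"wy": 0,"wz": 0.2},
    {"x": 0,"y": 0,"z": 0,"wx": 0,"wy": 0,"wz": 0.25},
    {"x": 0,"y": 0,"z": 0,"wx": 0,"wy": 0,"wz": 0.25},
    {"x": 0,"y": 0,"z": 0,"wx": 0,"wy": 0,"wz": 0.25},
  ],
)

```text
t: 13.77
eef_pos: [0.6368, 0.0143, 0.1339]
tool_rot: [-0.001, 0.723, 0.691, -0.002]
contact_force: [0.5, 0.4, -0.3]
gripper_width: 0.501
```

```bash
python3 - <<'E'
from h import *
o=obs();w,x,y,z=o['tool_rot'];print('yaw',2*np.degrees(np.arctan2(y,x)))
a=snap('wrist','w9');b=snap('top','t9');m=np.zeros((500,800,3),np.uint8);m[:400,:560]=cv2.resize(a[:,:],(560,400));m[:221,560:]=cv2.resize(b[145:265,245:375],(240,221),interpolation=2);cv2.imwrite('pics/m9.png',m)
E
```

```text
{'t': 13.767, 'eef_pos': [0.637, 0.014, 0.134], 'tool_rot': [-0.001, 0.723, 0.691, -0.002], 'contact_force': [0.451, 0.424, -0.256], 'gripper_width': 0.501, 'q': [-0.656, 0.603, 0.772, 1.753, -0.491, 0.992, 0.26]}
yaw 87.38097828498476
```

View pics/m9.png

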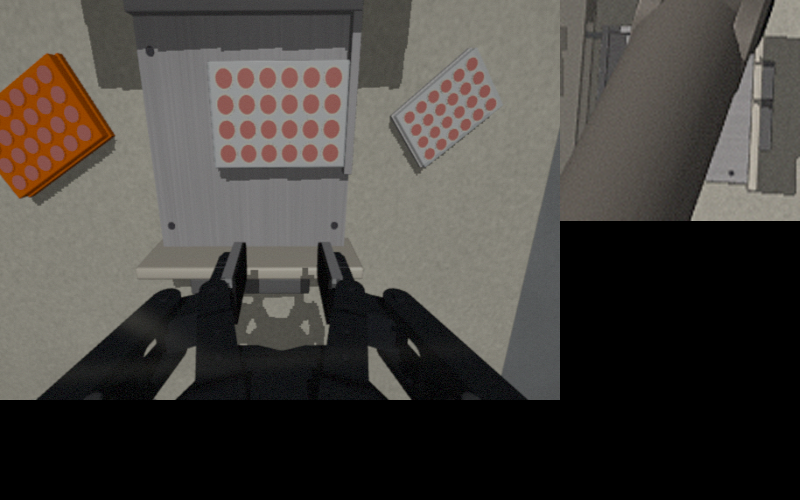

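```bash
python3 - <<'E'
from h import *
k=640/560
for n,u,v,z in(('fl',217,167,.056),('fr',347,165,.056),('rl',209,62,.056),('rr',346,60,.056),('panel top in L',155,247,.078),('floor/panel',165,247,.036),('rearL',130,12,.049),('rearR',362,10,.049),('stop front',347,175,.049)):
  print(n,ray('wrist',(u*k,v*k),z).round(4))
E
```

```text
fl [0.573  0.0234 0.056 ]
fr [0.701  0.0202 0.056 ]
rl [0.5772 0.1188 0.056 ]
rr [0.6969 0.1153 0.056 ]
panel top in L [ 0.5077 -0.0506  0.078 ]
floor/panel [ 0.4945 -0.0775  0.036 ]
rearL [0.5128 0.1618 0.049 ]
rearR [0.7108 0.1547 0.049 ]
stop front [0.703  0.0076 0.049 ]
```

The view shows the plate square against the side stop (right). Its front edge is at y ≈ 0.034 and the panel at about −0.04, so there's room for the fingers at y ≈ 0.003. I'll go down there and push.

jog_arm(
  plan=[
    {"x": -0.055,"y": 0,"z": 0,"wx": 0,"wy": 0,"wz": 0},
    {"x": -0.055,"y": 0,"z": 0.15,"wx": 0,"wy": 0,"wz": 0},
    {"x": -0.055,"y": 0,"z": 0.3,"wx": 0,"wy": 0,"wz": 0},
    {"x": -0.055,"y": 0,"z": 0.45,"wx": 0,"wy": 0,"wz": 0},
    {"x": -0.055,"y": 0,"z": 0.55,"wx": 0,"wy": 0,"wz": 0},
    {"x": -0.055,"y": 0,"z": 0.59,"wx": 0,"wy": 0,"wz": 0},
    {"x": -0.055,"y": 0,"z": 0.59,"wx": 0,"wy": 0,"wz": 0},
  ],
)

```text
t: 14.45
eef_pos: [0.6346, 0.0022, 0.0144]
tool_rot: [-0.002, 0.722, 0.692, -0.003]
contact_force: [0.3, -0.0, -0.2]
gripper_width: 0.501
```

jog_arm(
  plan=[
    {"x": 0.02,"y": 0,"z": 0,"wx": 0,"wy": 0,"wz": 0},
    {"x": 0.04,"y": 0,"z": 0,"wx": 0,"wy": 0,"wz": 0},
    {"x": 0.06,"y": 0,"z": 0,"wx": 0,"wy": 0,"wz": 0},
    {"x": 0.08,"y": 0,"z": 0,"wx": 0,"wy": 0,"wz": 0},
    {"x": 0.1,"y": 0,"z": 0,"wx": 0,"wy": 0,"wz": 0},
    {"x": 0.12,"y": 0,"z": 0,"wx": 0,"wy": 0,"wz": 0},
    {"x": 0.14,"y": 0,"z": 0,"wx": 0,"wy": 0,"wz": 0},
    {"x": 0.16,"y": 0,"z": 0,"wx": 0,"wy": 0,"wz": 0},
    {"x": 0.18,"y": 0,"z": 0,"wx": 0,"wy": 0,"wz": 0},
    {"x": 0.2,"y": 0,"z": 0,"wx": 0,"wy": 0,"wz": 0},
    {"x": 0.2,"y": 0,"z": 0,"wx": 0,"wy": 0,"wz": 0},
  ],
)

```text
t: 15.37
eef_pos: [0.6366, 0.0429, 0.0145]
tool_rot: [-0.002, 0.722, 0.692, -0.003]
contact_force: [-0.9, 0.1, 2.6]
gripper_width: 0.502
```

jog_arm(
  plan=[
    {"x": 0.02,"y": 0,"z": 0,"wx": 0,"wy": 0,"wz": 0},
    {"x": 0.04,"y": 0,"z": 0,"wx": 0,"wy": 0,"wz": 0},
    {"x": 0.06,"y": 0,"z": 0,"wx": 0,"wy": 0,"wz": 0},
    {"x": 0.07,"y": 0,"z": 0,"wx": 0,"wy": 0,"wz": 0},
    {"x": 0.07,"y": 0,"z": 0,"wx": 0,"wy": 0,"wz": 0},
  ],
)

```text
t: 15.78
eef_pos: [0.6372, 0.0576, 0.0144]
tool_rot: [-0.002, 0.722, 0.692, -0.003]
contact_force: [-0.2, -0.1, 1.3]
gripper_width: 0.499
```

jog_arm(
  plan=[
    {"x": 0.01,"y": 0,"z": 0,"wx": 0,"wy": 0,"wz": 0},
    {"x": 0.02,"y": 0,"z": 0,"wx": 0,"wy": 0,"wz": 0},
    {"x": 0.02,"y": 0,"z": 0,"wx": 0,"wy": 0,"wz": 0},
  ],
)

```text
t: 16.03
eef_pos: [0.6374, 0.062, 0.0144]
tool_rot: [-0.002, 0.721, 0.692, -0.003]
contact_force: [-0.2, -1.0, 3.5]
gripper_width: 0.501
```

jog_arm(
  plan=[
    {"x": 0.01,"y": 0,"z": 0,"wx": 0,"wy": 0,"wz": 0},
    {"x": 0.02,"y": 0,"z": 0,"wx": 0,"wy": 0,"wz": 0},
    {"x": 0.02,"y": 0,"z": 0,"wx": 0,"wy": 0,"wz": 0},
  ],
)

```text
t: 16.28
eef_pos: [0.6375, 0.0659, 0.0144]
tool_rot: [-0.002, 0.721, 0.692, -0.003]
contact_force: [-0.6, -3.8, 2.1]
gripper_width: 0.501
```

```bash
python3 - <<'E'
from h import *
obs();a=snap('wrist','w10');snap('side','s10')
E
```

```text
{'t': 16.283, 'eef_pos': [0.637, 0.066, 0.014], 'tool_rot': [-0.002, 0.721, 0.692, -0.003], 'contact_force': [-0.644, -3.76, 2.122], 'gripper_width': 0.501, 'q': [-0.654, 0.755, 0.657, 1.802, -0.616, 0.808, 0.275]}
```

The −3.8 N matches the drawer friction, and the face positions put the plate at the rear stop. I'll push 2 mm more to confirm.

jog_arm(
  plan=[
    {"x": 0.01,"y": 0,"z": 0,"wx": 0,"wy": 0,"wz": 0},
    {"x": 0.015,"y": 0,"z": 0,"wx": 0,"wy": 0,"wz": 0},
    {"x": 0.015,"y": 0,"z": 0,"wx": 0,"wy": 0,"wz": 0},
  ],
)

```text
t: 16.63
eef_pos: [0.6376, 0.069, 0.0144]
tool_rot: [-0.002, 0.721, 0.693, -0.003]
contact_force: [-1.5, -2.2, 2.2]
gripper_width: 0.503
```

jog_arm(
  plan=[
    {"x": -0.05,"y": 0,"z": 0,"wx": 0,"wy": 0,"wz": 0},
    {"x": -0.15,"y": 0,"z": 0,"wx": 0,"wy": 0,"wz": 0},
    {"x": -0.2,"y": 0,"z": -0.1,"wx": 0,"wy": 0,"wz": 0},
    {"x": -0.2,"y": 0,"z": -0.3,"wx": 0,"wy": 0,"wz": 0},
    {"x": -0.2,"y": 0,"z": -0.5,"wx": 0,"wy": 0,"wz": 0},
    {"x": -0.2,"y": 0,"z": -0.7,"wx": 0,"wy": 0,"wz": 0},
    {"x": -0.2,"y": 0,"z": -0.7,"wx": 0,"wy": 0,"wz": 0},
  ],
)

```text
t: 17.22
eef_pos: [0.6416, 0.0289, 0.1622]
tool_rot: [0.001, 0.721, 0.693, 0.003]
contact_force: [1.5, -0.4, 0.1]
gripper_width: 0.501
```

```bash
python3 - <<'E'
from h import *
obs();a=snap('wrist','w11');c=a[0:330,130:480];cv2.imwrite('pics/c11.png',cv2.resize(c,None,fx=1.8,fy=1.8,interpolation=2))
E
```

```text
{'t': 17.217, 'eef_pos': [0.642, 0.029, 0.162], 'tool_rot': [0.001, 0.721, 0.693, 0.003], 'contact_force': [1.498, -0.378, 0.066], 'gripper_width': 0.501, 'q': [-0.692, 0.577, 0.796, 1.725, -0.473, 1.036, 0.228]}
```

View pics/c11.png

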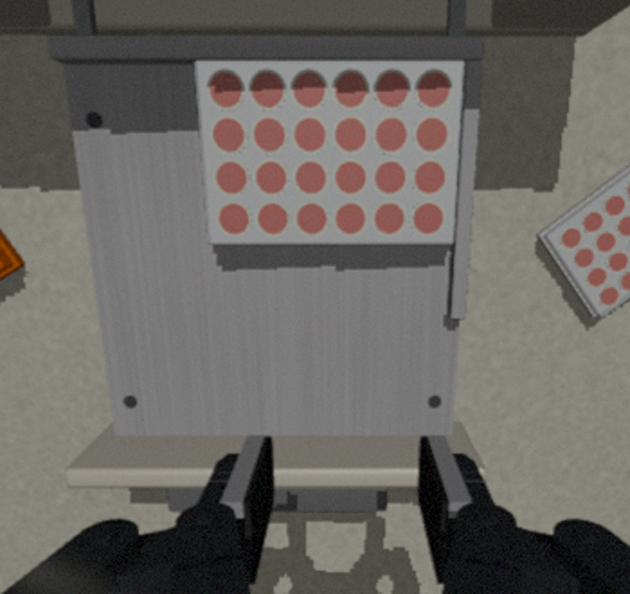

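The plate looks seated: its rear edge is on the rear stop and its right edge is along the side stop, with perhaps 1–2 mm showing at the rear end. There's plenty of time, so I'll give one more gentle side push and one rear push to be sure.

jog_arm(
  plan=[
    {"x": 0,"y": -0.15,"z": 0,"wx": 0,"wy": 0,"wz": -0.04},
    {"x": 0,"y": -0.3,"z": 0,"wx": 0,"wy": 0,"wz": -0.08},
    {"x": 0,"y": -0.45,"z": 0,"wx": 0,"wy": 0,"wz": -0.12},
    {"x": 0.1,"y": -0.55,"z": 0,"wx": 0,"wy": 0,"wz": -0.16},
    {"x": 0.2,"y": -0.55,"z": 0,"wx": 0,"wy": 0,"wz": -0.2},
    {"x": 0.39,"y": -0.55,"z": 0,"wx": 0,"wy": 0,"wz": -0.24},
    {"x": 0.39,"y": -0.55,"z": 0,"wx": 0,"wy": 0,"wz": -0.28},
    {"x": 0.39,"y": -0.55,"z": 0,"wx": 0,"wy": 0,"wz": -0.32},
    {"x": 0.39,"y": -0.55,"z": 0,"wx": 0,"wy": 0,"wz": -0.36},
    {"x": 0.39,"y": -0.55,"z": 0,"wx": 0,"wy": 0,"wz": -0.4},
    {"x": 0.39,"y": -0.55,"z": 0,"wx": 0,"wy": 0,"wz": -0.44},
    {"x": 0.39,"y": -0.55,"z": 0,"wx": 0,"wy": 0,"wz": -0.48},
  ],
)

```text
t: 18.27
eef_pos: [0.5321, 0.1126, 0.1576]
tool_rot: [-0.0, 0.052, 0.999, 0.001]
contact_force: [-0.2, -0.1, 0.7]
gripper_width: 0.501
```

jog_arm(
  plan=[
    {"x": 0,"y": 0,"z": 0,"wx": 0,"wy": 0,"wz": -0.018},
    {"x": 0,"y": 0,"z": 0,"wx": 0,"wy": 0,"wz": -0.018},
    {"x": 0,"y": 0,"z": 0,"wx": 0,"wy": 0,"wz": -0.018},
  ],
)

```text
t: 18.52
eef_pos: [0.5314, 0.1129, 0.1568]
tool_rot: [-0.001, 0.025, 1.0, 0.001]
contact_force: [0.2, 0.1, -0.4]
gripper_width: 0.494
```

```bash
python3 - <<'E'
from h import *
o=obs();w,x,y,z=o['tool_rot'];print('yaw',2*np.degrees(np.arctan2(y,x)))
E
```

```text
{'t': 18.517, 'eef_pos': [0.531, 0.113, 0.157], 'tool_rot': [-0.001, 0.025, 1.0, 0.001], 'contact_force': [0.228, 0.101, -0.38], 'gripper_width': 0.494, 'q': [-0.691, 0.338, 0.456, 1.945, -0.191, 0.901, 1.383]}
yaw 177.15774039886998
```

jog_arm(
  plan=[
    {"x": 0,"y": 0,"z": 0.18,"wx": 0,"wy": 0,"wz": 0},
    {"x": 0,"y": 0,"z": 0.36,"wx": 0,"wy": 0,"wz": 0},
    {"x": 0,"y": 0,"z": 0.54,"wx": 0,"wy": 0,"wz": 0},
    {"x": 0,"y": 0,"z": 0.65,"wx": 0,"wy": 0,"wz": 0},
    {"x": 0,"y": 0,"z": 0.705,"wx": 0,"wy": 0,"wz": 0},
    {"x": 0,"y": 0,"z": 0.705,"wx": 0,"wy": 0,"wz": 0},
    {"x": -0.04,"y": 0,"z": 0.705,"wx": 0,"wy": 0,"wz": 0},
    {"x": -0.08,"y": 0,"z": 0.705,"wx": 0,"wy": 0,"wz": 0},
    {"x": -0.11,"y": 0,"z": 0.705,"wx": 0,"wy": 0,"wz": 0},
    {"x": -0.13,"y": 0,"z": 0.705,"wx": 0,"wy": 0,"wz": 0},
    {"x": -0.13,"y": 0,"z": 0.705,"wx": 0,"wy": 0,"wz": 0},
  ],
)

```text
t: 19.43
eef_pos: [0.5593, 0.1121, 0.0169]
tool_rot: [0.001, 0.025, 1.0, 0.002]
contact_force: [-0.5, -0.3, 0.9]
gripper_width: 0.5
```

jog_arm(
  plan=[
    {"x": -0.01,"y": 0,"z": 0,"wx": 0,"wy": 0,"wz": 0},
    {"x": -0.015,"y": 0,"z": 0,"wx": 0,"wy": 0,"wz": 0},
    {"x": -0.015,"y": 0,"z": 0,"wx": 0,"wy": 0,"wz": 0},
  ],
)

```text
t: 19.68
eef_pos: [0.5626, 0.1119, 0.0172]
tool_rot: [0.001, 0.025, 1.0, 0.002]
contact_force: [1.1, 0.2, -1.1]
gripper_width: 0.502
```

jog_arm(
  plan=[
    {"x": -0.01,"y": 0,"z": 0,"wx": 0,"wy": 0,"wz": 0},
    {"x": -0.01,"y": 0,"z": 0,"wx": 0,"wy": 0,"wz": 0},
    {"x": -0.01,"y": 0,"z": 0,"wx": 0,"wy": 0,"wz": 0},
  ],
)

```text
t: 19.93
eef_pos: [0.5646, 0.1119, 0.0172]
tool_rot: [0.001, 0.025, 1.0, 0.002]
contact_force: [-0.6, 0.1, 1.2]
gripper_width: 0.5
```

jog_arm(
  plan=[
    {"x": -0.01,"y": 0,"z": 0,"wx": 0,"wy": 0,"wz": 0},
    {"x": -0.01,"y": 0,"z": 0,"wx": 0,"wy": 0,"wz": 0},
    {"x": -0.01,"y": 0,"z": 0,"wx": 0,"wy": 0,"wz": 0},
  ],
)

```text
t: 20.18
eef_pos: [0.5647, 0.1119, 0.0168]
tool_rot: [-0.001, 0.025, 1.0, 0.002]
contact_force: [-4.9, 0.6, 2.7]
gripper_width: 0.5
```

jog_arm(
  plan=[
    {"x": -0.01,"y": 0,"z": 0,"wx": 0,"wy": 0,"wz": 0},
    {"x": -0.01,"y": 0,"z": 0,"wx": 0,"wy": 0,"wz": 0},
    {"x": -0.01,"y": 0,"z": 0,"wx": 0,"wy": 0,"wz": 0},
  ],
)

```text
t: 20.43
eef_pos: [0.5645, 0.1121, 0.0165]
tool_rot: [-0.003, 0.024, 1.0, 0.002]
contact_force: [-5.7, 0.6, 5.0]
gripper_width: 0.498
```

Same place as before and −5 N, so the side contact is confirmed. Now the rear push again.

jog_arm(
  plan=[
    {"x": 0.05,"y": 0,"z": 0,"wx": 0,"wy": 0,"wz": 0},
    {"x": 0.1,"y": 0,"z": 0,"wx": 0,"wy": 0,"wz": 0},
    {"x": 0.1,"y": 0,"z": -0.15,"wx": 0,"wy": 0,"wz": 0},
    {"x": 0.1,"y": 0,"z": -0.3,"wx": 0,"wy": 0,"wz": 0},
    {"x": 0.1,"y": 0,"z": -0.5,"wx": 0,"wy": 0,"wz": 0},
    {"x": 0.1,"y": -0.1,"z": -0.6,"wx": 0,"wy": 0,"wz": 0.03},
    {"x": -0.05,"y": -0.25,"z": -0.6,"wx": 0,"wy": 0,"wz": 0.06},
    {"x": -0.2,"y": -0.39,"z": -0.6,"wx": 0,"wy": 0,"wz": 0.1},
    {"x": -0.38,"y": -0.39,"z": -0.6,"wx": 0,"wy": 0,"wz": 0.14},
    {"x": -0.38,"y": -0.39,"z": -0.6,"wx": 0,"wy": 0,"wz": 0.18},
    {"x": -0.38,"y": -0.39,"z": -0.6,"wx": 0,"wy": 0,"wz": 0.22},
    {"x": -0.38,"y": -0.39,"z": -0.6,"wx": 0,"wy": 0,"wz": 0.25},
  ],
)

```text
t: 21.43
eef_pos: [0.6372, 0.0298, 0.1352]
tool_rot: [-0.004, 0.408, 0.913, 0.0]
contact_force: [-0.3, 0.8, -0.4]
gripper_width: 0.498
```

jog_arm(
  plan=[
    {"x": 0,"y": 0,"z": 0,"wx": 0,"wy": 0,"wz": 0.04},
    {"x": 0,"y": 0,"z": 0,"wx": 0,"wy": 0,"wz": 0.08},
    {"x": 0,"y": 0,"z": 0,"wx": 0,"wy": 0,"wz": 0.12},
    {"x": 0,"y": 0,"z": 0,"wx": 0,"wy": 0,"wz": 0.16},
    {"x": 0,"y": 0,"z": 0,"wx": 0,"wy": 0,"wz": 0.2},
    {"x": 0,"y": 0,"z": 0,"wx": 0,"wy": 0,"wz": 0.25},
    {"x": 0,"y": 0,"z": 0,"wx": 0,"wy": 0,"wz": 0.25},
    {"x": 0,"y": 0,"z": 0,"wx": 0,"wy": 0,"wz": 0.25},
  ],
)

```text
t: 22.1
eef_pos: [0.6365, 0.03, 0.1348]
tool_rot: [-0.003, 0.727, 0.687, -0.002]
contact_force: [0.1, -0.7, -0.1]
gripper_width: 0.501
```

```bash
python3 - <<'E'
from h import *
o=obs();w,x,y,z=o['tool_rot'];print('yaw',2*np.degrees(np.arctan2(y,x)))
E
```

```text
{'t': 22.1, 'eef_pos': [0.636, 0.03, 0.135], 'tool_rot': [-0.003, 0.727, 0.687, -0.002], 'contact_force': [0.095, -0.658, -0.136], 'gripper_width': 0.501, 'q': [-0.72, 0.633, 0.847, 1.752, -0.551, 1.019, 0.276]}
yaw 86.71851028985711
```

jog_arm(
  plan=[
    {"x": 0,"y": 0,"z": 0.15,"wx": 0,"wy": 0,"wz": -0.004},
    {"x": 0,"y": 0,"z": 0.3,"wx": 0,"wy": 0,"wz": -0.004},
    {"x": 0,"y": 0,"z": 0.45,"wx": 0,"wy": 0,"wz": -0.004},
    {"x": 0,"y": 0,"z": 0.55,"wx": 0,"wy": 0,"wz": -0.004},
    {"x": 0,"y": 0,"z": 0.59,"wx": 0,"wy": 0,"wz": -0.004},
    {"x": 0,"y": 0,"z": 0.59,"wx": 0,"wy": 0,"wz": -0.004},
    {"x": 0.05,"y": 0,"z": 0.59,"wx": 0,"wy": 0,"wz": -0.004},
    {"x": 0.1,"y": 0,"z": 0.59,"wx": 0,"wy": 0,"wz": -0.004},
    {"x": 0.15,"y": 0,"z": 0.59,"wx": 0,"wy": 0,"wz": -0.004},
    {"x": 0.17,"y": 0,"z": 0.59,"wx": 0,"wy": 0,"wz": -0.004},
    {"x": 0.17,"y": 0,"z": 0.59,"wx": 0,"wy": 0,"wz": -0.004},
  ],
)

```text
t: 23.02
eef_pos: [0.6383, 0.0674, 0.0175]
tool_rot: [-0.003, 0.721, 0.692, -0.001]
contact_force: [0.5, -0.5, 0.3]
gripper_width: 0.5
```

jog_arm(
  plan=[
    {"x": 0.01,"y": 0,"z": 0,"wx": 0,"wy": 0,"wz": 0},
    {"x": 0.015,"y": 0,"z": 0,"wx": 0,"wy": 0,"wz": 0},
    {"x": 0.015,"y": 0,"z": 0,"wx": 0,"wy": 0,"wz": 0},
  ],
)

```text
t: 23.27
eef_pos: [0.6385, 0.0701, 0.0178]
tool_rot: [-0.003, 0.722, 0.692, -0.001]
contact_force: [0.0, 0.1, 0.8]
gripper_width: 0.497
```

jog_arm(
  plan=[
    {"x": 0.01,"y": 0,"z": 0,"wx": 0,"wy": 0,"wz": 0},
    {"x": 0.015,"y": 0,"z": 0,"wx": 0,"wy": 0,"wz": 0},
  ],
)

```text
t: 23.43
eef_pos: [0.6384, 0.0714, 0.0178]
tool_rot: [-0.003, 0.722, 0.692, -0.001]
contact_force: [-0.7, -4.3, 0.3]
gripper_width: 0.5
```

jog_arm(
  plan=[
    {"x": 0.01,"y": 0,"z": 0,"wx": 0,"wy": 0,"wz": 0},
    {"x": 0.015,"y": 0,"z": 0,"wx": 0,"wy": 0,"wz": 0},
  ],
)

```text
t: 23.6
eef_pos: [0.6385, 0.0731, 0.0178]
tool_rot: [-0.002, 0.722, 0.691, -0.002]
contact_force: [-0.9, -4.7, -0.8]
gripper_width: 0.502
```

Contact confirmed: −4.5 N with the drawer just sliding. Now I'll go over the panel to the front of the pull.

jog_arm(
  plan=[
    {"x": -0.1,"y": 0,"z": 0,"wx": 0,"wy": 0,"wz": 0},
    {"x": -0.2,"y": 0,"z": 0,"wx": 0,"wy": 0,"wz": 0},
    {"x": -0.2,"y": 0,"z": -0.2,"wx": 0,"wy": 0,"wz": 0},
    {"x": -0.2,"y": 0,"z": -0.4,"wx": 0,"wy": 0,"wz": 0},
    {"x": -0.2,"y": 0,"z": -0.6,"wx": 0,"wy": 0,"wz": 0},
    {"x": -0.35,"y": -0.05,"z": -0.65,"wx": 0,"wy": 0,"wz": 0},
    {"x": -0.5,"y": -0.1,"z": -0.65,"wx": 0,"wy": 0,"wz": 0},
    {"x": -0.7,"y": -0.16,"z": -0.65,"wx": 0,"wy": 0,"wz": 0},
    {"x": -0.87,"y": -0.16,"z": -0.65,"wx": 0,"wy": 0,"wz": 0},
    {"x": -0.87,"y": -0.16,"z": -0.65,"wx": 0,"wy": 0,"wz": 0},
    {"x": -0.87,"y": -0.16,"z": -0.65,"wx": 0,"wy": 0,"wz": 0},
  ],
)

```text
t: 24.52
eef_pos: [0.5995, -0.1012, 0.1485]
tool_rot: [-0.002, 0.724, 0.69, -0.001]
contact_force: [0.4, 1.3, -0.2]
gripper_width: 0.498
```

```bash
python3 - <<'E'
from h import *
o=obs();w,x,y,z=o['tool_rot'];print('yaw',2*np.degrees(np.arctan2(y,x)))
a=snap('wrist','w12')
for cam in('wrist','side','top'):
  if cam!='wrist': snap(cam,cam+'12')
  for n in('pull','plate','seat','side_stop'):
    for r in finder.place_of(cam,n)[:2]: print(cam,n,np.round(r['location'],1),round(r['confidence'],2),np.round(ray(cam,r['location'],.0735 if n=='pull' else .036),4))
c=a[0:380,130:560];cv2.imwrite('pics/c12.png',cv2.resize(c,None,fx=1.5,fy=1.5,interpolation=2))
E
```

```text
{'t': 24.517, 'eef_pos': [0.6, -0.101, 0.148], 'tool_rot': [-0.002, 0.724, 0.69, -0.001], 'contact_force': [0.381, 1.28, -0.17], 'gripper_width': 0.498, 'q': [-0.551, 0.569, 0.87, 1.815, -0.511, 1.004, 0.481]}
yaw 87.25024624099223
wrist pull [322.3 149.3] 0.95 [ 0.6017 -0.0547  0.0735]
wrist side_stop [433.2  19.9] 0.77 [0.6972 0.0436 0.036 ]
side pull [336.4 226.9] 0.84 [ 0.5978 -0.0502  0.0735]
side plate [322.9 182.7] 0.92 [0.6364 0.125  0.036 ]
side plate [228.7 233.2] 0.78 [0.3782 0.0489 0.036 ]
side side_stop [358.1 196.9] 0.57 [0.6984 0.0472 0.036 ]
top pull [355.1 203.7] 0.79 [ 0.5964 -0.055   0.0735]
top plate [297.3 292.6] 0.96 [0.3795 0.0829 0.036 ]
top plate [284.6 188.5] 0.74 [0.6376 0.1214 0.036 ]
top side_stop [318.4 163.1] 0.98 [0.7047 0.0368 0.036 ]
```

Pull found at (0.600, −0.054). I'll go down and approach it.

jog_arm(
  plan=[
    {"x": 0,"y": 0,"z": 0.18,"wx": 0,"wy": 0,"wz": 0},
    {"x": 0,"y": 0,"z": 0.36,"wx": 0,"wy": 0,"wz": 0},
    {"x": 0,"y": 0,"z": 0.5,"wx": 0,"wy": 0,"wz": 0},
    {"x": 0,"y": 0,"z": 0.555,"wx": 0,"wy": 0,"wz": 0},
    {"x": 0.05,"y": 0,"z": 0.555,"wx": 0,"wy": 0,"wz": 0},
    {"x": 0.1,"y": 0,"z": 0.555,"wx": 0,"wy": 0,"wz": 0},
    {"x": 0.14,"y": 0,"z": 0.555,"wx": 0,"wy": 0,"wz": 0},
    {"x": 0.16,"y": 0,"z": 0.555,"wx": 0,"wy": 0,"wz": 0},
    {"x": 0.18,"y": 0,"z": 0.555,"wx": 0,"wy": 0,"wz": 0},
    {"x": 0.2,"y": 0,"z": 0.555,"wx": 0,"wy": 0,"wz": 0},
    {"x": 0.215,"y": 0,"z": 0.555,"wx": 0,"wy": 0,"wz": 0},
    {"x": 0.225,"y": 0,"z": 0.555,"wx": 0,"wy": 0,"wz": 0},
  ],
)

```text
t: 26.27
eef_pos: [0.6018, -0.0546, 0.0379]
tool_rot: [-0.001, 0.722, 0.691, -0.001]
contact_force: [1.3, -3.5, 2.7]
gripper_width: 0.498
```

jog_arm(
  plan=[
    {"x": 0.01,"y": 0,"z": 0,"wx": 0,"wy": 0,"wz": 0},
    {"x": 0.02,"y": 0,"z": 0,"wx": 0,"wy": 0,"wz": 0},
    {"x": 0.03,"y": 0,"z": 0,"wx": 0,"wy": 0,"wz": 0},
    {"x": 0.04,"y": 0,"z": 0,"wx": 0,"wy": 0,"wz": 0},
    {"x": 0.05,"y": 0,"z": 0,"wx": 0,"wy": 0,"wz": 0},
    {"x": 0.06,"y": 0,"z": 0,"wx": 0,"wy": 0,"wz": 0},
    {"x": 0.07,"y": 0,"z": 0,"wx": 0,"wy": 0,"wz": 0},
    {"x": 0.08,"y": 0,"z": 0,"wx": 0,"wy": 0,"wz": 0},
  ],
)

```text
t: 26.93
eef_pos: [0.6025, -0.0385, 0.0379]
tool_rot: [-0.001, 0.722, 0.691, -0.001]
contact_force: [0.5, -3.9, 2.2]
gripper_width: 0.5
```

Sliding at 4 N. I'll carry on steadily.

jog_arm(
  plan=[
    {"x": 0.01,"y": 0,"z": 0,"wx": 0,"wy": 0,"wz": 0},
    {"x": 0.025,"y": 0,"z": 0,"wx": 0,"wy": 0,"wz": 0},
    {"x": 0.04,"y": 0,"z": 0,"wx": 0,"wy": 0,"wz": 0},
    {"x": 0.055,"y": 0,"z": 0,"wx": 0,"wy": 0,"wz": 0},
    {"x": 0.07,"y": 0,"z": 0,"wx": 0,"wy": 0,"wz": 0},
    {"x": 0.085,"y": 0,"z": 0,"wx": 0,"wy": 0,"wz": 0},
    {"x": 0.1,"y": 0,"z": 0,"wx": 0,"wy": 0,"wz": 0},
    {"x": 0.115,"y": 0,"z": 0,"wx": 0,"wy": 0,"wz": 0},
    {"x": 0.13,"y": 0,"z": 0,"wx": 0,"wy": 0,"wz": 0},
    {"x": 0.145,"y": 0,"z": 0,"wx": 0,"wy": 0,"wz": 0},
    {"x": 0.16,"y": 0,"z": 0,"wx": 0,"wy": 0,"wz": 0},
    {"x": 0.175,"y": 0,"z": 0,"wx": 0,"wy": 0,"wz": 0},
  ],
)

```text
t: 27.93
eef_pos: [0.604, -0.0032, 0.0379]
tool_rot: [-0.001, 0.722, 0.691, -0.001]
contact_force: [1.3, -5.1, 2.7]
gripper_width: 0.497
```

jog_arm(
  plan=[
    {"x": 0.015,"y": 0,"z": 0,"wx": 0,"wy": 0,"wz": 0},
    {"x": 0.03,"y": 0,"z": 0,"wx": 0,"wy": 0,"wz": 0},
    {"x": 0.045,"y": 0,"z": 0,"wx": 0,"wy": 0,"wz": 0},
    {"x": 0.06,"y": 0,"z": 0,"wx": 0,"wy": 0,"wz": 0},
    {"x": 0.075,"y": 0,"z": 0,"wx": 0,"wy": 0,"wz": 0},
    {"x": 0.09,"y": 0,"z": 0,"wx": 0,"wy": 0,"wz": 0},
    {"x": 0.105,"y": 0,"z": 0,"wx": 0,"wy": 0,"wz": 0},
    {"x": 0.12,"y": 0,"z": 0,"wx": 0,"wy": 0,"wz": 0},
    {"x": 0.135,"y": 0,"z": 0,"wx": 0,"wy": 0,"wz": 0},
    {"x": 0.15,"y": 0,"z": 0,"wx": 0,"wy": 0,"wz": 0},
    {"x": 0.165,"y": 0,"z": 0,"wx": 0,"wy": 0,"wz": 0},
    {"x": 0.18,"y": 0,"z": 0,"wx": 0,"wy": 0,"wz": 0},
  ],
)

```text
t: 28.93
eef_pos: [0.6056, 0.033, 0.0379]
tool_rot: [-0.001, 0.722, 0.691, -0.001]
contact_force: [1.1, -3.6, 2.8]
gripper_width: 0.499
```

jog_arm(
  plan=[
    {"x": 0.015,"y": 0,"z": 0,"wx": 0,"wy": 0,"wz": 0},
    {"x": 0.03,"y": 0,"z": 0,"wx": 0,"wy": 0,"wz": 0},
    {"x": 0.045,"y": 0,"z": 0,"wx": 0,"wy": 0,"wz": 0},
    {"x": 0.06,"y": 0,"z": 0,"wx": 0,"wy": 0,"wz": 0},
    {"x": 0.075,"y": 0,"z": 0,"wx": 0,"wy": 0,"wz": 0},
    {"x": 0.09,"y": 0,"z": 0,"wx": 0,"wy": 0,"wz": 0},
    {"x": 0.105,"y": 0,"z": 0,"wx": 0,"wy": 0,"wz": 0},
    {"x": 0.12,"y": 0,"z": 0,"wx": 0,"wy": 0,"wz": 0},
    {"x": 0.135,"y": 0,"z": 0,"wx": 0,"wy": 0,"wz": 0},
    {"x": 0.15,"y": 0,"z": 0,"wx": 0,"wy": 0,"wz": 0},
    {"x": 0.165,"y": 0,"z": 0,"wx": 0,"wy": 0,"wz": 0},
    {"x": 0.18,"y": 0,"z": 0,"wx": 0,"wy": 0,"wz": 0},
  ],
)

```text
t: 29.93
eef_pos: [0.6071, 0.0693, 0.0378]
tool_rot: [-0.001, 0.723, 0.691, -0.001]
contact_force: [0.9, -4.1, 2.7]
gripper_width: 0.498
```

jog_arm(
  plan=[
    {"x": 0.015,"y": 0,"z": 0,"wx": 0,"wy": 0,"wz": 0},
    {"x": 0.03,"y": 0,"z": 0,"wx": 0,"wy": 0,"wz": 0},
    {"x": 0.045,"y": 0,"z": 0,"wx": 0,"wy": 0,"wz": 0},
    {"x": 0.06,"y": 0,"z": 0,"wx": 0,"wy": 0,"wz": 0},
    {"x": 0.075,"y": 0,"z": 0,"wx": 0,"wy": 0,"wz": 0},
    {"x": 0.09,"y": 0,"z": 0,"wx": 0,"wy": 0,"wz": 0},
    {"x": 0.105,"y": 0,"z": 0,"wx": 0,"wy": 0,"wz": 0},
    {"x": 0.12,"y": 0,"z": 0,"wx": 0,"wy": 0,"wz": 0},
    {"x": 0.135,"y": 0,"z": 0,"wx": 0,"wy": 0,"wz": 0},
    {"x": 0.15,"y": 0,"z": 0,"wx": 0,"wy": 0,"wz": 0},
    {"x": 0.165,"y": 0,"z": 0,"wx": 0,"wy": 0,"wz": 0},
    {"x": 0.18,"y": 0,"z": 0,"wx": 0,"wy": 0,"wz": 0},
  ],
)

```text
t: 30.93
eef_pos: [0.6086, 0.1056, 0.0378]
tool_rot: [-0.002, 0.722, 0.691, -0.001]
contact_force: [0.5, -4.4, 2.7]
gripper_width: 0.496
```

jog_arm(
  plan=[
    {"x": 0.015,"y": 0,"z": 0,"wx": 0,"wy": 0,"wz": 0},
    {"x": 0.03,"y": 0,"z": 0,"wx": 0,"wy": 0,"wz": 0},
    {"x": 0.045,"y": 0,"z": 0,"wx": 0,"wy": 0,"wz": 0},
    {"x": 0.06,"y": 0,"z": 0,"wx": 0,"wy": 0,"wz": 0},
    {"x": 0.075,"y": 0,"z": 0,"wx": 0,"wy": 0,"wz": 0},
    {"x": 0.09,"y": 0,"z": 0,"wx": 0,"wy": 0,"wz": 0},
    {"x": 0.105,"y": 0,"z": 0,"wx": 0,"wy": 0,"wz": 0},
    {"x": 0.12,"y": 0,"z": 0,"wx": 0,"wy": 0,"wz": 0},
    {"x": 0.13,"y": 0,"z": 0,"wx": 0,"wy": 0,"wz": 0},
  ],
)

```text
t: 31.68
eef_pos: [0.6097, 0.1321, 0.0378]
tool_rot: [-0.002, 0.722, 0.692, -0.001]
contact_force: [0.9, -3.9, 3.1]
gripper_width: 0.499
```

jog_arm(
  plan=[
    {"x": 0.01,"y": 0,"z": 0,"wx": 0,"wy": 0,"wz": 0},
    {"x": 0.02,"y": 0,"z": 0,"wx": 0,"wy": 0,"wz": 0},
    {"x": 0.03,"y": 0,"z": 0,"wx": 0,"wy": 0,"wz": 0},
  ],
)

```text
t: 31.93
eef_pos: [0.61, 0.1383, 0.0378]
tool_rot: [-0.002, 0.722, 0.691, -0.001]
contact_force: [0.9, -4.0, 3.0]
gripper_width: 0.499
```

jog_arm(
  plan=[
    {"x": 0.01,"y": 0,"z": 0,"wx": 0,"wy": 0,"wz": 0},
    {"x": 0.02,"y": 0,"z": 0,"wx": 0,"wy": 0,"wz": 0},
    {"x": 0.025,"y": 0,"z": 0,"wx": 0,"wy": 0,"wz": 0},
  ],
)

```text
t: 32.18
eef_pos: [0.6102, 0.1437, 0.0377]
tool_rot: [-0.002, 0.722, 0.692, -0.001]
contact_force: [0.4, -3.9, 3.7]
gripper_width: 0.501
```

jog_arm(
  plan=[
    {"x": 0.005,"y": 0,"z": 0,"wx": 0,"wy": 0,"wz": 0},
    {"x": 0.01,"y": 0,"z": 0,"wx": 0,"wy": 0,"wz": 0},
    {"x": 0.015,"y": 0,"z": 0,"wx": 0,"wy": 0,"wz": 0},
  ],
)

```text
t: 32.43
eef_pos: [0.6103, 0.146, 0.0378]
tool_rot: [-0.001, 0.722, 0.691, -0.002]
contact_force: [-0.3, -7.7, 3.8]
gripper_width: 0.504
```

jog_arm(
  plan=[
    {"x": 0.005,"y": 0,"z": 0,"wx": 0,"wy": 0,"wz": 0},
    {"x": 0.01,"y": 0,"z": 0,"wx": 0,"wy": 0,"wz": 0},
    {"x": 0.01,"y": 0,"z": 0,"wx": 0,"wy": 0,"wz": 0},
  ],
)

```text
t: 32.68
eef_pos: [0.6102, 0.146, 0.0378]
tool_rot: [-0.001, 0.723, 0.691, -0.003]
contact_force: [0.3, -7.7, 3.6]
gripper_width: 0.501
```

jog_arm(
  plan=[
    {"x": 0.01,"y": 0,"z": 0,"wx": 0,"wy": 0,"wz": 0},
    {"x": 0.02,"y": 0,"z": 0,"wx": 0,"wy": 0,"wz": 0},
    {"x": 0.02,"y": 0,"z": 0,"wx": 0,"wy": 0,"wz": 0},
  ],
)

```text
t: 32.93
eef_pos: [0.6102, 0.1458, 0.0378]
tool_rot: [0.001, 0.724, 0.69, -0.004]
contact_force: [0.3, -11.8, 3.7]
gripper_width: 0.502
```

jog_arm(
  plan=[
    {"x": -0.1,"y": 0,"z": 0,"wx": 0,"wy": 0,"wz": 0},
    {"x": -0.25,"y": 0,"z": 0,"wx": 0,"wy": 0,"wz": 0},
    {"x": -0.45,"y": 0,"z": -0.1,"wx": 0,"wy": 0,"wz": 0},
    {"x": -0.6,"y": 0,"z": -0.3,"wx": 0,"wy": 0,"wz": 0},
    {"x": -0.8,"y": 0,"z": -0.5,"wx": 0,"wy": 0,"wz": 0},
    {"x": -0.8,"y": 0,"z": -0.7,"wx": 0,"wy": 0,"wz": 0},
    {"x": -0.8,"y": 0,"z": -0.9,"wx": 0,"wy": 0,"wz": 0},
    {"x": -0.8,"y": 0,"z": -0.9,"wx": 0,"wy": 0,"wz": 0},
  ],
)

```text
t: 33.6
eef_pos: [0.6053, -0.0136, 0.2239]
tool_rot: [0.002, 0.724, 0.69, -0.002]
contact_force: [1.4, -0.6, -1.0]
gripper_width: 0.504
```

```bash
python3 - <<'E'
from h import *
obs()
for cam in('wrist','side','top'):
  snap(cam,cam+'13')
  for n in('pull','imager','plate','bottle','rack','dishes'):
    for r in finder.place_of(cam,n)[:2]: print(cam,n,np.round(r['location'],1),round(r['confidence'],2),np.round(ray(cam,r['location'],{'pull':.0735,'plate':.036}.get(n,0)),4))
# intensity profile across panel/imager gap in the wrist picture, along x=.608
im=cv2.cvtColor(cv2.imread('pics/wrist13.png'),cv2.COLOR_BGR2GRAY)
for x in(.55,.69):
  print([(round(y,3),int(im[tuple(proj('wrist',np.array([x,y,.078])).round().astype(int)[::-1])])) for y in np.arange(.15,.205,.0025)])
E
```

```text
{'t': 33.6, 'eef_pos': [0.605, -0.014, 0.224], 'tool_rot': [0.002, 0.724, 0.69, -0.002], 'contact_force': [1.427, -0.598, -0.989], 'gripper_width': 0.504, 'q': [-0.77, 0.49, 0.962, 1.754, -0.435, 1.129, 0.278]}
wrist plate [489.   81.7] 0.98 [0.7896 0.0819 0.036 ]
wrist plate [131.5 101. ] 0.73 [0.3916 0.0796 0.036 ]
wrist bottle [209.2 344.3] 0.68 [ 0.4046 -0.2969  0.    ]
wrist rack [361.6 317. ] 0.72 [ 0.6518 -0.253   0.    ]
wrist dishes [281.  302.9] 0.59 [ 0.5279 -0.2226  0.    ]
side pull [308.1 166.8] 0.73 [0.6083 0.1555 0.0735]
side imager [306.2 180.5] 0.6 [ 0.612   0.1838 -0.    ]
side plate [226.3 235.1] 0.78 [0.372  0.0455 0.036 ]
side plate [393.  188.3] 0.56 [0.793  0.0429 0.036 ]
side bottle [289.9 383.1] 0.94 [ 0.4057 -0.2972  0.    ]
side bottle [306.9 167.5] 0.52 [0.6317 0.2323 0.    ]
side rack [406.9 319.1] 0.93 [ 0.6617 -0.2657  0.    ]
side dishes [340.4 325.7] 0.76 [ 0.5326 -0.2302  0.    ]
side dishes [327.7 144. ] 0.6 [0.7248 0.308  0.    ]
top pull [269.5 196.2] 0.62 [0.6118 0.1541 0.0735]
top imager [262.1 201.5] 0.96 [0.6082 0.1829 0.    ]
top plate [302.
[... 582 characters left out ...]
(0.188), 30), (np.float64(0.19), 21), (np.float64(0.193), 21), (np.float64(0.195), 22), (np.float64(0.198), 20), (np.float64(0.2), 14), (np.float64(0.203), 8)]
[(np.float64(0.15), 21), (np.float64(0.152), 11), (np.float64(0.155), 13), (np.float64(0.158), 20), (np.float64(0.16), 16), (np.float64(0.162), 5), (np.float64(0.165), 13), (np.float64(0.168), 25), (np.float64(0.17), 7), (np.float64(0.173), 14), (np.float64(0.175), 21), (np.float64(0.178), 30), (np.float64(0.18), 22), (np.float64(0.183), 27), (np.float64(0.185), 9), (np.float64(0.188), 18), (np.float64(0.19), 25), (np.float64(0.193), 25), (np.float64(0.195), 20), (np.float64(0.198), 12), (np.float64(0.2), 14), (np.float64(0.203), 17)]
```

The pull-to-imager distance is 28–29 mm, as expected when shut (2+12+15). The drawer stopped hard at 12 N with no further motion, and the bystanders are where they were. Handing in.

```bash
python3 -c "
from station import bot
print(bot.hand_in())"
```

```text
the job is handed in; nothing more can be done
None
```

I nudged the plate into the corner of the open drawer with the half-open fingertips, then pushed the drawer home by its pull and handed the job in at about 34 s. No verdict was reported.

**Plate seating:** I pushed it first against the side stop, then the rear stop, and repeated both.
- **Side stop:** it stopped hard at the same place both times, at 8 N and 5 N.
- **Rear stop:** the push settled at about 4.5 N, which is the drawer's own friction, so the plate was on the stop. The wrist picture from before the repeat pushes showed it square, perhaps 1–2 mm off the side stop at its rear end.
- **After shutting:** the plate can't be seen inside the shut drawer, so its final position is inferred from the slow, even push.

**Drawer:** it stopped hard, with 12 N giving no further motion. The pull measures 28–29 mm from the imager front, against 29 mm expected when shut.

**Bystanders:** the bottle, rack and dishes are where they started, within detection scatter of about 10 mm. The gripper is clear of everything.

**What disagreed:**
- **Tip height:** at half opening the fingertips were about 26 mm above the reported TCP, so my first push passed over the plate without moving it. I found the true height by touching the drawer floor.
- **Panel position:** one wrist-camera reading of the drawer panel was about 35 mm out. I didn't use it.
- **Last view:** I had used all 12 pictures, so the view before the drawer push and the final check relied on the detectors and the measured forces.

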